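# Set out the lunch tin, bottle and teapot on the cork mats

## Robot

A 7-joint arm with a two-finger parallel gripper is mounted at the origin on the work surface. World frame = base frame: x ahead of the robot, y to its left, z up, the work surface at z = 0. Lengths are in m, angles in rad, forces in N, time in s.
With the tool pointing down it reaches from about 0.425 to 0.925 m from the base axis. Payload 6.8 kg.
Tool frame: the origin (TCP) lies on the centre line of the jaws, within the pads' length; the fingertips stand 22 mm ahead of it and the grasp point (between the pads) lies 3 mm ahead of it; y points along the fingers, x is the direction in which the jaws open and shut, and the axes are right-handed (so a half turn about y gives the same grasp; the last joint's range is limited). The gripper opens to 85 mm and grips with 20 to 120 N. Pads are 22 mm wide; open, the fingers measure 114 mm over their backs; the gripper's body (76 mm by 85 mm) begins 54 mm behind the grasp point. The pads swing forward as they close: fully open they stand 13 mm farther back than shut.
Start: joints at [1.011, 0.477, 0.022, 1.555, -0.011, 1.109, -0.083], TCP at [0.295, -0.607, 0.219] pointing down, gripper open.
Joint ranges: [-2.96, 2.96], [-0.34, 2.1], [-1.41, 1.46], [0.24, 2.44], [-1.37, 4.51], [0.17, 1.92], [-2.96, 2.96]. Speed limits (rad/s): [2.39, 2.39, 3.14, 3.14, 3.14, 3.14, 3.14].

## Interface

Orientations are given as a unit quaternion [x, y, z, w].
In Python, from cell import status, viewer, ticket gives the robot as it stands. The module is installed in compiled form; this text tells all that it offers.
- The arm moves only by the shell command python3 -m pendant 'ROWS' [OPENING]. ROWS is JSON, a list that holds one entry, the list of rows, each a list of 6 numbers: the shift along the tool's x, y, z in m, then the turn, a rotation vector about the tool's x, y, z in rad. A call has exactly 8 rows; each row shifts and turns the pose as measured when the row begins, along the tool's axes as they then stand; what a row does not reach is not made up. A row lasts 1/12 s, in which the tool goes at most 41.7 mm and 7.16 degrees, less where a joint would pass 70% of its speed; a pose out of reach is approached as far as the arm can. A call with a gripper value outside its range is refused whole. OPENING is the opening in per cent of the stroke, from 0 (shut) to 100 (fully open), set as the call begins (- or left out, the last holds). The fingers move at their own pace and stop on an object; the grip force is fixed at half the most. Time passes only in rows, so rows that do not move let the fingers close, or fill a call up. It gives the time, the measured TCP pose, the force and the opening at its end, in the units of the state.
- status.get_obs(): the state, without advancing time (a new reading comes with each control period).
- viewer.get_image(name): name is "scene" or "top"; returns the picture (400x640x3 uint8, red, green, blue); there is no depth.
- viewer.camera_model(name): a dict with "vfov" (degrees; the focal length in pixels is half the picture's height over the tangent of half this angle, whatever the lens; pixels are square), "cx", "cy" (the principal point, pixels), "extrinsics" (4x4, takes a point from world to camera coordinates). Camera axes: x right, y up, looking along -z (the intrinsics and any distortion apply to the point x, -y, -z); pixel columns grow to the right and rows downward; lengths in m; the calibration is good to about 2 mm. A picture is of the moment at which its call begins. camera_model takes no time and is no camera call.
- ticket.close_job(): hands the job in, once; it reports no verdict.
The state is a dict: "time": time; "joint_positions": joint angles; "qd": joint speeds; "tau": joint torques, N m; "tcp_pos": TCP position; "tcp_rot": TCP orientation; "ft_force": force on the tool from outside, world axes, zero at the start; "moment": the same for the moment, N m; "finger_gap": opening from 0.0 (shut) to 1.0 (fully open).
Only numpy, scipy, OpenCV 4.12 (cv2) and the standard library are available. Lean on these libraries where they do the work, as an engineer would, in place of code of your own. Each camera call takes 0.05 s, during which the arm holds its last target.

## Task

Lay out the morning things in a row on the three cork mats, left and right being as the robot sees them: the lunch tin on the middle mat (its open lower tier on the mat, its lidded upper tier seated squarely on that, the spoon lying flat lengthwise along the middle of the lid), the glass bottle on the mat to the tin's left and the teapot on the mat to its right. Each stands upright in the middle of its own mat; set things down without dropping or knocking any over, and leave the dish brush and the matchbox where they are.

Things in the scene. Friction and masses are not known exactly. Their poses are not given: they have to be found in the camera images.
- mat_a: One of three identical round cork mats, 120 mm across, 5 mm thick, fixed. Origin: centre of its underside, on the counter; axes as the robot's (+x ahead, +y left). Names do not tell position: left, middle and right mats are told by y alone (largest, middle, smallest; at least 80 mm apart in y); the row may be staggered in x.
- mat_b: One of three identical round cork mats, 120 mm across, 5 mm thick, fixed. Origin: centre of its underside, on the counter; axes as the robot's (+x ahead, +y left). Names do not tell position: left, middle and right mats are told by y alone (largest, middle, smallest; at least 80 mm apart in y); the row may be staggered in x.
- mat_c: One of three identical round cork mats, 120 mm across, 5 mm thick, fixed. Origin: centre of its underside, on the counter; axes as the robot's (+x ahead, +y left). Names do not tell position: left, middle and right mats are told by y alone (largest, middle, smallest; at least 80 mm apart in y); the row may be staggered in x.
- lower_tier: Open steel lower tier of the lunch tin: oblong box 110 (own x) by 60 (own y) by 45 mm high, walls and floor 3 mm, clips on the short ends reaching 59 mm from the middle. Loose, 0.16 kg. Origin: centre of its underside, z up. Grasp across the 60 mm width. Either way round on the mat.
- upper_tier: Closed steel upper tier with flat pale lid, 110 (own x) by 60 (own y) by 52 mm high. Its lowest 6 mm is a foot 96 by 46 mm (90 by 40 at the bottom) that drops into the lower tier's mouth (104 by 54 mm). Loose, 0.22 kg. Origin: centre of the foot's underside. Grip sides 6 to 52 mm above it, across the 60 mm. Seated, its origin is 39 mm above the lower tier's. Either way round.
- bottle: Green glass bottle, 62 mm across, 180 mm tall, 0.32 kg, loose, upright. Neck 26 mm; fixed metal twist cap 32 mm across from 158 to 180 mm height: lift it by the cap. Origin: centre of its underside, z up.
- teapot: White ceramic teapot, body 100 mm across, 92 mm high with fixed lid and knob, 0.42 kg, loose. Spout to own -x, reaching 84 mm. A rigid dark bail handle arches over it: round bar 12 mm thick, level from own x = -30 to +30 mm, bar centre 122 mm high. Lift by the bar's middle, closing across own y. Origin: centre of its underside. May face any way at the end.
- spoon: Steel tablespoon 166 mm long, along own x: round bowl 42 mm across, 10 mm high, centred 62 mm to +x; handle to -x. Loose, 0.06 kg. Origin: at underside height on the handle near its balance point, where the handle is 10 mm wide (own y) and 2 to 10 mm high: pick it there. Either end may point either way. The lid's top is 52 mm above the upper tier's origin.
- brush: Bystander: white plastic dish brush with grey bristles, 175 mm long, 25 mm high, lying along x. Origin: under its middle. Must not be moved.
- matchbox: Bystander: cardboard matchbox 52 by 36 by 15 mm, loose. Origin: centre of its underside. Must not be moved.
Mind the look-alikes: they are no part of the job. There is more than one size of the spoon; the job needs the middle-sized.

How it is judged:
By the outcome, as a careful person would: the job done as asked, in the order asked, and still so for the second after the job is handed in, with the robot touching nothing.
It also fails if it takes over 115 s, if anything falls off the work surface, if the arm or the gripper's body presses on something with over 40 N, if the wrist force passes 120 N, or if a joint passes its speed limit or range.

## Working session

There is one attempt and no reset: what is moved stays moved. The work goes in short steps, Python scripts to look and compute and a shell command to move; the robot and the scene stay as the last step left them, time stands still between calls to the robot, and variables do not carry over. Pictures are saved under pics/ and viewed, and the job is handed in when it is done.

```bash
mkdir -p pics; python3 - <<'E'
from cell import status, viewer
import cv2
print(status.get_obs())
for n in ("scene","top"):
    im=viewer.get_image(n); cv2.imwrite(f"pics/{n}0.png",im[:,:,::-1]); print(n,viewer.camera_model(n))
E
```

```text
{'time': 0.0, 'joint_positions': array([ 1.01093357,  0.47777591,  0.02230901,  1.55646308, -0.01150404,
        1.10928   , -0.08310947]), 'qd': array([-0.00151388,  0.00014549,  0.00124686, -0.00128929, -0.00078078,
       -0.00059329,  0.00105179]), 'tau': array([ 1.11171266e-03, -5.96448255e+01,  1.60849527e+00, -2.81197035e+01,
        1.24514621e-02,  9.42467042e-03, -1.96155275e-05]), 'tcp_pos': array([ 0.29440775, -0.60672836,  0.21773644]), 'tcp_rot': array([-0.59898577,  0.37586396, -0.37474491,  0.59959034]), 'ft_force': array([ 0.40811004, -0.6382244 , -0.40032809]), 'moment': array([ 0.02554725, -0.01210869,  0.04622626]), 'finger_gap': 0.999800975693148}
scene {'vfov': 45.42543122353788, 'cx': 324.4515279064398, 'cy': 199.71038558845197, 'extrinsics': array([[-0.40681896,  0.91347289,  0.0081006 ,  0.20431903],
       [-0.7187421 , -0.32554283,  0.61435467,  0.26999847],
       [ 0.56383343,  0.24410889,  0.78898842, -1.52277772],
       [ 0.        ,  0.        ,  0.        ,  1.        ]])}
top {'vfov': 47.05803138737469, 'cx': 321.28186738835365, 'cy': 196.0601087633328, 'extrinsics': array([[-1.62559121e-03, -9.99849155e-01,  1.72923192e-02,
        -3.31570107e-02],
       [ 9.93641381e-01,  3.31752017e-04,  1.12590835e-01,
        -4.25098848e-01],
       [-1.12579588e-01,  1.73653906e-02,  9.93490956e-01,
        -1.29838167e+00],
       [ 0.00000000e+00,  0.00000000e+00,  0.00000000e+00,
         1.00000000e+00]])}
```

View pics/scene0.png

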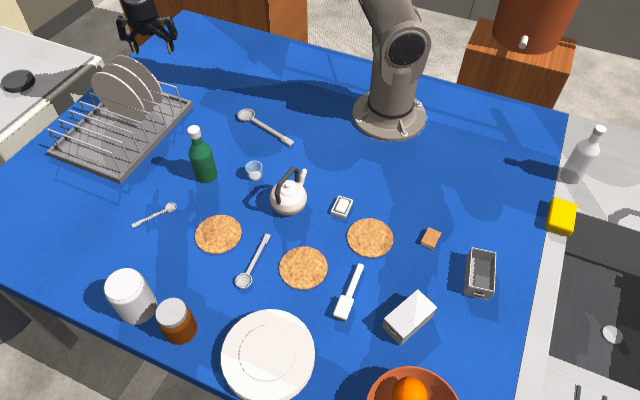

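View pics/top0.png

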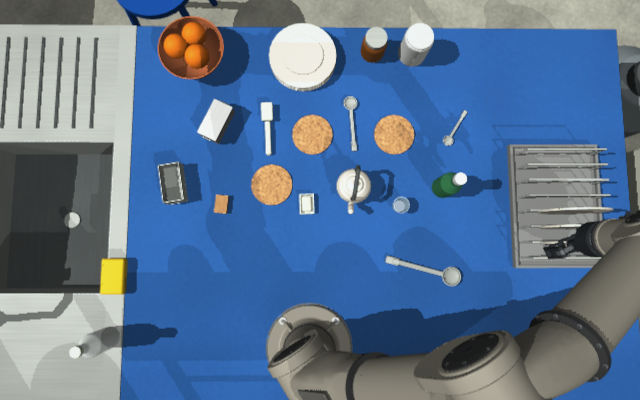

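The top view has +x up and +y left. The mats are at about (271,185), (312,134) and (394,134). The lower tier is at (172,183), the lid at (215,121), the bottle at (448,184) and the teapot at (353,185). The spoons are at (352,122), (425,270) and (455,127). Next I'll measure them.

```bash
cat > h.py <<'E'
import numpy as np, cv2
from cell import status, viewer
from scipy.spatial.transform import Rotation as R
def cam(n):
    m=viewer.camera_model(n); E=np.array(m["extrinsics"]); f=200/np.tan(np.radians(m["vfov"])/2)
    return E,f,m["cx"],m["cy"]
def ray(n,p):
    E,f,cx,cy=cam(n); d=np.array([(p[0]-cx)/f,-(p[1]-cy)/f,-1]); Rm=E[:3,:3]
    return -Rm.T@E[:3,3], Rm.T@d
def onz(n,p,z):
    o,d=ray(n,p); return o+d*(z-o[2])/d[2]
def tri(pt,ps):
    o1,d1=ray("top",pt); o2,d2=ray("scene",ps)
    A=np.stack([d1,-d2],1); s,_,_,_=np.linalg.lstsq(A,o2-o1,rcond=None)
    a=o1+s[0]*d1;b=o2+s[1]*d2
    return (a+b)/2,np.linalg.norm(a-b)
def proj(n,P):
    E,f,cx,cy=cam(n); c=E[:3,:3]@np.asarray(P)+E[:3,3]; return np.array([cx+f*c[0]/-c[2],cy-f*c[1]/-c[2]])
def st():
    o=status.get_obs(); r=R.from_quat(o["tcp_rot"]).as_matrix(); return o,np.array(o["tcp_pos"]),r
E
python3 - <<'E'
from h import *
np.set_printoptions(precision=4,suppress=True)
o,p,r=st(); print(r)
T=cv2.imread("pics/top0.png"); S=cv2.imread("pics/scene0.png")
for n,I in(("top",T),("scene",S)):
    h=cv2.cvtColor(I,cv2.COLOR_BGR2HSV)
    m=cv2.inRange(h,(5,70,120),(25,220,255))
    m=cv2.morphologyEx(m,cv2.MORPH_CLOSE,np.ones((5,5)))
    c,_=cv2.findContours(m,0,2)
    for k in c:
        if 100<cv2.contourArea(k)<4000:
            e=cv2.fitEllipse(k); print(n,cv2.contourArea(k),e, onz(n,e[0],.005))
    # non-blue things
    m=cv2.bitwise_not(cv2.inRange(h,(98,120,30),(125,255,255)))
    c,_=cv2.findContours(m,0,2)
    for k in c:
        a=cv2.contourArea(k)
        if 60<a<6000:
            q=cv2.minAreaRect(k); print("  nb",n,a,np.round(q[0]),np.round(q[1],1),round(q[2]), onz(n,q[0],.005))
for n,I,b in(("top",T,(140,80,500,300)),("scene",S,(110,90,510,350))):
    c=I[b[1]:b[3],b[0]:b[2]]; s=min(800/c.shape[1],600/c.shape[0]); cv2.imwrite(f"pics/{n}0z.png",cv2.resize(c,None,fx=s,fy=s,interpolation=cv2.INTER_CUBIC)); print(s)
E
```

```text
[[ 0.4366 -0.0009  0.8996]
 [-0.8996  0.0015  0.4366]
 [-0.0017 -1.     -0.0001]]
top 801.0 ((111.63993835449219, 275.1357727050781), (23.56449317932129, 72.8480224609375), 2.9538373947143555) [0.2008 0.5629 0.005 ]
top 186.0 ((220.6661376953125, 204.2401123046875), (13.059622764587402, 22.53251838684082), 3.844360113143921) [0.4033 0.2586 0.005 ]
top 1227.0 ((271.492431640625, 184.39671325683594), (39.39166259765625, 39.938385009765625), 64.35264587402344) [0.4615 0.1118 0.005 ]
top 1159.0 ((393.7713623046875, 134.322021484375), (37.912200927734375, 39.13839340209961), 112.98092651367188) [ 0.6122 -0.2498  0.005 ]
top 1170.5 ((312.0062561035156, 134.19879150390625), (38.284812927246094, 39.271629333496094), 91.31767272949219) [ 0.6119 -0.0066  0.005 ]
top 3166.5 ((190.46762084960938, 46.9456672668457), (62.28563690185547, 64.83189392089844), 79.08092498779297) [0.88   0.3603 0.005 ]
  nb top 585.5 [424. 266.] [77.7 19.6] 20 [ 0.2244 -0.3289  0.005 ]
  nb top 207.5 [401. 204.] [17. 16.] 90 [ 0.4025 -0.2669  0.005 ]
  nb top 239.5 [221. 204.] [14.3 19.1] 7 [0.4051 0.2584 0.005 ]
  nb 
[... 2383 characters left out ...]
cene 392.0 [255. 262.] [16.4 61.3] 34 [ 0.6489 -0.1217  0.005 ]
  nb scene 278.0 [430. 238.] [15.2 20.6] 27 [0.4025 0.253  0.005 ]
  nb scene 1423.5 [370. 238.] [39. 46.] 90 [0.4647 0.1116 0.005 ]
  nb scene 1413.0 [218. 234.] [47. 39.] 0 [ 0.6154 -0.2519  0.005 ]
  nb scene 191.0 [153. 214.] [ 9.7 49.2] 68 [ 0.6322 -0.4408  0.005 ]
  nb scene 318.0 [341. 207.] [17.2 21.8] 24 [0.4034 0.0061 0.005 ]
  nb scene 1265.0 [288. 191.] [48. 36.] 90 [ 0.4142 -0.1496  0.005 ]
  nb scene 248.0 [253. 170.] [16. 20.] 0 [ 0.3864 -0.2756  0.005 ]
  nb scene 977.5 [200. 153.] [59.2 22.5] 73 [ 0.3933 -0.45    0.005 ]
  nb scene 403.5 [266. 125.] [63.5 14.8] 28 [ 0.208  -0.3283  0.005 ]
2.2222222222222223
2.0
```

View pics/top0z.png

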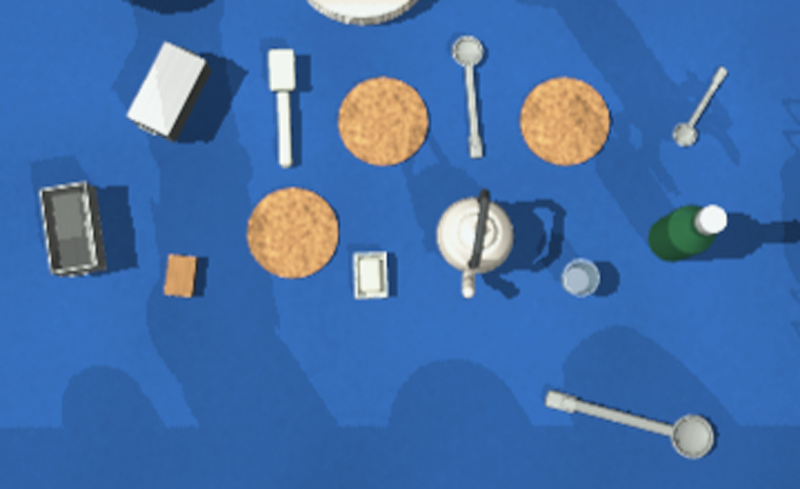

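View pics/scene0z.png

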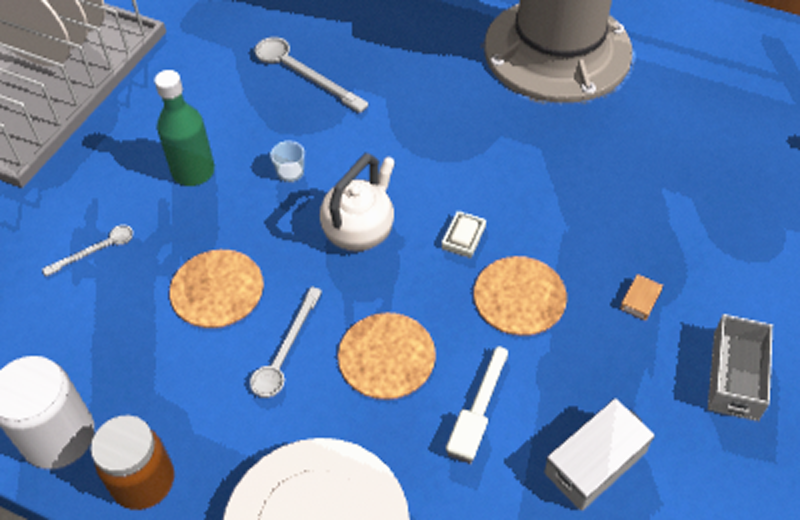

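Both views agree within 3–4 mm. The middle-sized spoon is the one at (352,122), about 162 mm long. I'll measure each grasp target at its own height, and zoom in on the tiers.

```bash
python3 - <<'E'
from h import *
np.set_printoptions(precision=4,suppress=True)
T=cv2.imread("pics/top0.png"); S=cv2.imread("pics/scene0.png")
# lid bright region
for n,I,b in(("top",T,(190,95,245,150)),("scene",S,(375,285,445,350))):
    h=cv2.cvtColor(I,cv2.COLOR_BGR2HSV); m=((h[:,:,2]>170)&(h[:,:,1]<60)).astype(np.uint8)
    mm=np.zeros_like(m); mm[b[1]:b[3],b[0]:b[2]]=m[b[1]:b[3],b[0]:b[2]]
    c,_=cv2.findContours(mm,0,2); k=max(c,key=cv2.contourArea)
    w=np.array([onz(n,q,.052)[:2] for q in k[:,0].astype(float)],np.float32)
    print("lid",n,cv2.minAreaRect(w))
# spoon, cap, bar
for n,I,b in(("top",T,(338,90,366,156)),("scene",S,(230,230,275,295))):
    h=cv2.cvtColor(I,cv2.COLOR_BGR2HSV); m=((h[:,:,1]<90)).astype(np.uint8)
    mm=np.zeros_like(m); mm[b[1]:b[3],b[0]:b[2]]=m[b[1]:b[3],b[0]:b[2]]
    c,_=cv2.findContours(mm,0,2); k=max(c,key=cv2.contourArea)
    w=np.array([onz(n,q,.006)[:2] for q in k[:,0].astype(float)],np.float32)
    print("spoon",n,cv2.minAreaRect(w))
    ys,xs=np.nonzero(mm); P=np.array([onz(n,(x,y),.006)[:2] for x,y in zip(xs,ys)])
    for lo in np.arange(P[:,0].min(),P[:,0].max(),.02):
        s=P[(P[:,0]>=lo)&(P[:,0]<lo+.02)]; print("   ",s.mean(0),np.ptp(s[:,1]))
for n,I,b in(("top",T,(448,170,472,192)),("scene",S,(184,122,206,142))):
    h=cv2.cvtColor(I,cv2.COLOR_BGR2HSV); m=((h[:,:,2]>150)&(h[:,:,1]<60)).astype(np.uint8)
    mm=np.zeros_like(m); mm[b[1]:b[3],b[0]:b[2]]=m[b[1]:b[3],b[0]:b[2]]
    ys,xs=np.nonzero(mm); print("cap",n,xs.min(),xs.max(),ys.min(),ys.max(),onz(n,(xs.mean(),ys.mean()),.178))
for n,I,b in(("top",T,(345,160,372,205)),("scene",S,(268,160,310,210))):
    h=cv2.cvtColor(I,cv2.COLOR_BGR2HSV); m=((h[:,:,2]<90)&(h[:,:,1]<120)).astype(np.uint8)
    mm=np.zeros_like(m); mm[b[1]:b[3],b[0]:b[2]]=m[b[1]:b[3],b[0]:b[2]]
    c,_=cv2.findContours(mm,0,2); k=max(c,key=cv2.contourArea)
    ys,xs=np.nonzero(mm); print("bar",n,len(xs)); print(np.array([list(q)+list(onz(n,q,.122)[:2]) for q in zip(xs,ys)])[::4])
def z(I,b,nm,s=10):
    return cv2.resize(I[b[1]:b[3],b[0]:b[2]],(390,580),interpolation=cv2.INTER_CUBIC)
cv2.imwrite("pics/tier.png",np.hstack([z(T,(152,155,191,213),0),z(S,(461,243,500,301),0)]))
cv2.imwrite("pics/pot.png",np.hstack([z(T,(335,160,374,218),0),z(S,(268,160,307,218),0)]))
E
```

```text
lid top ((0.6431198120117188, 0.2727307975292206), (0.05842367187142372, 0.11046899855136871), 64.41143035888672)
lid scene ((0.6432335376739502, 0.2703052759170532), (0.05981152132153511, 0.10816699266433716), 64.59513092041016)
spoon top ((0.6468397974967957, -0.118290975689888), (0.041775692254304886, 0.16472530364990234), 88.2447738647461)
    [ 0.5735 -0.1295] 0.014961682588219644
    [ 0.5931 -0.1286] 0.014861587279755686
    [ 0.6141 -0.1268] 0.009060071445614146
    [ 0.634  -0.1252] 0.011825929279093775
    [ 0.6537 -0.1241] 0.009085773015710494
    [ 0.6742 -0.1217] 0.009071799337470626
    [ 0.6961 -0.1193] 0.03889774638965941
    [ 0.7135 -0.121 ] 0.03897393729843883
    [ 0.7271 -0.1194] 0.020998972608475414
spoon scene ((0.6451752781867981, -0.128437802195549), (0.16528910398483276, 0.03979271277785301), 4.616424083709717)
    [ 0.5729 -0.1334] 0.07834732026738589
    [ 0.5915 -0.1371] 0.07731596511811772
    [ 0.6127 -0.1377] 0.06828813686676655
    [ 0.6325 -0.1365] 0.07300514201072922
    [ 0.6523 -0.1287] 0.07677400354185077
    [ 0.6725 -0.1255] 0.01188835014055661
[... 1545 characters left out ...]
276.     187.       0.4971  -0.1342]
 [276.     188.       0.4999  -0.1328]
 [276.     189.       0.5028  -0.1313]
 [275.     190.       0.5066  -0.1321]
 [279.     190.       0.5025  -0.1231]
 [278.     191.       0.5063  -0.1239]
 [278.     192.       0.5091  -0.1225]
 [278.     193.       0.5119  -0.121 ]
 [278.     194.       0.5147  -0.1196]
 [278.     195.       0.5175  -0.1181]
 [278.     196.       0.5202  -0.1167]
 [278.     197.       0.523   -0.1153]
 [278.     198.       0.5257  -0.1138]
 [278.     199.       0.5285  -0.1124]
 [278.     200.       0.5312  -0.111 ]
 [278.     201.       0.5339  -0.1096]
 [278.     202.       0.5366  -0.1082]
 [279.     203.       0.5383  -0.1046]]
```

View pics/tier.png

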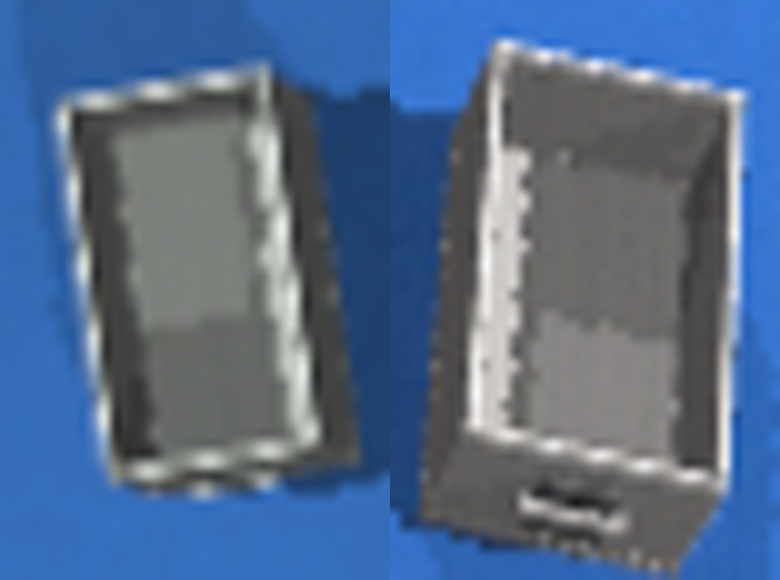

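View pics/pot.png

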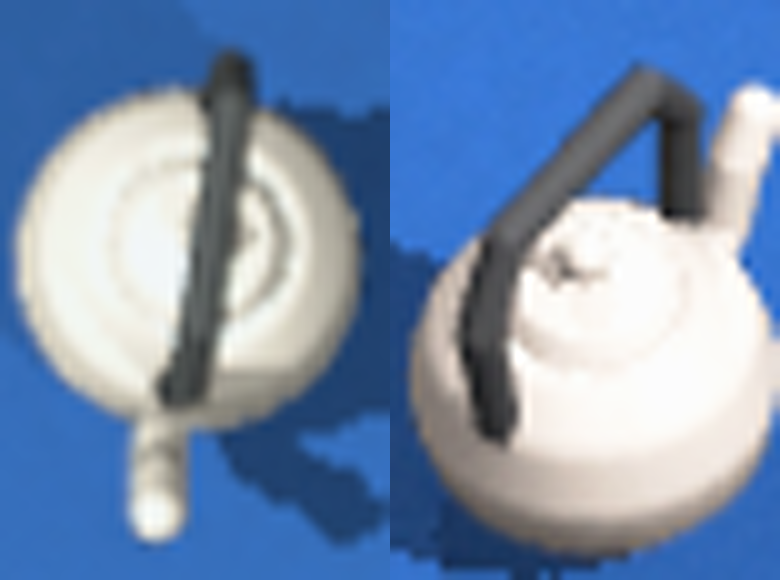

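```bash
python3 - <<'E'
from h import *
np.set_printoptions(precision=4,suppress=True)
def c(q,o,dx=0): return (np.array(q)-[dx,0])/10-.5+np.array(o)
t=[onz("top",c(q,(152,155)),.045)[:2] for q in((62,108),(265,68),(315,440),(115,478))]
s=[onz("scene",c(q,(461,243),390),.045)[:2] for q in((505,45),(740,95),(720,485),(468,435))]
for w in(t,s): print("tier",cv2.minAreaRect(np.array(w,np.float32)))
# bar line: centre
for q in((228,100),(208,245),(190,370)): print("bar top",onz("top",c(q,(335,160)),.125)[:2])
for q in((655,85),(575,165),(500,245)): print("bar scene",onz("scene",c(q,(268,160),390),.122)[:2])
q=c((187,255),(335,160)); print("body top @45",onz("top",q,.045)[:2]); 
q=c((590,375),(268,160),390); print("body sc @45",onz("scene",q,.045)[:2])
print("spout tip",tri(c((157,512),(335,160)),c((755,105),(268,160),390)))
print("matchbox?",)
E
```

```text
tier ((0.46348661184310913, 0.39323607087135315), (0.10861560702323914, 0.058081693947315216), 10.130693435668945)
tier ((0.4636453688144684, 0.39106789231300354), (0.11018209159374237, 0.05687296390533447), 9.195960998535156)
bar top [ 0.4853 -0.1283]
bar top [ 0.4461 -0.1226]
bar top [ 0.4125 -0.1174]
bar scene [ 0.4225 -0.1216]
bar scene [ 0.455 -0.128]
bar scene [ 0.486  -0.1331]
body top @45 [ 0.4544 -0.124 ]
body sc @45 [ 0.4609 -0.1253]
spout tip (array([ 0.3793, -0.1138,  0.0732]), np.float64(0.002780456419052925))
matchbox?
```

```bash
cat >> h.py <<'E'
def go(x,y,z,yaw=0):
    """total turn (tool axes), then the shift in the axes after the turn"""
    o,p,r=st(); a=np.radians(yaw); c,s=np.cos(a),np.sin(a)
    zt=np.array([c,s,0]); yt=np.array([0,0,-1.]); xt=np.cross(yt,zt); Rt=np.stack([xt,yt,zt],1)
    w=R.from_matrix(r.T@Rt).as_rotvec(); d=Rt.T@(np.array([x,y,z])-p)
    print("t",round(o["time"],2),"p",np.round(p,4),"yaw",round(float(np.degrees(np.arctan2(r[1,2],r[0,2]))),1),"gap",round(float(o["finger_gap"]),3),"F",np.round(o["ft_force"],1),"q",np.round(o["joint_positions"],2))
    print("turn",np.round(w,3),"rows %.1f"%(np.linalg.norm(w)/.12),"shift",np.round(d,4),"rows %.1f"%(np.linalg.norm(d)/.04))
if __name__=="__main__":
    import sys; go(*map(float,sys.argv[1:]))
E
python3 h.py 0.58 -0.1 0.30 9.7
```

```text
t 0.1 p [ 0.2944 -0.6068  0.2178] yaw 25.9 gap 1.003 F [-0.3 -0.6 -0.5] q [ 1.01  0.48  0.02  1.56 -0.01  1.11 -0.08]
turn [ 0.     0.283 -0.002] rows 2.4 shift [-0.4514 -0.0822  0.3669] rows 14.7
```

```bash
python3 -m pendant '[[[0,-0.04,0,0,0.12,0],[0,-0.04,0,0,0.12,0],[0,0,0.02,0,0.045,0],[-0.03,0,0.026,0,0,0],[-0.03,0,0.026,0,0,0],[-0.03,0,0.026,0,0,0],[-0.03,0,0.026,0,0,0],[-0.03,0,0.026,0,0,0]]]' 100; python3 h.py 0.58 -0.1 0.30 9.7
```

```text
time: 0.77
tcp_pos: [0.4138, -0.4374, 0.2957]
tcp_rot: [0.533, -0.47, 0.462, -0.53]
ft_force: [1.2, -0.6, 0.3]
finger_gap: 0.997
t 0.77 p [ 0.4138 -0.4374  0.2957] yaw 7.5 gap 0.997 F [ 1.2 -0.6  0.3] q [ 0.69  0.3   0.02  1.64 -0.    1.22 -0.73]
turn [ 0.01  -0.039 -0.006] rows 0.3 shift [-0.3046 -0.0043  0.2207] rows 9.4
```

```bash
python3 -m pendant '[[[-0.034,0,0.023,0,-0.03,0],[-0.034,0,0.023,0,0,0],[-0.034,0,0.023,0,0,0],[-0.034,0,0.023,0,0,0],[-0.034,0,0.023,0,0,0],[-0.034,0,0.023,0,0,0],[-0.036,0,0.018,0,0,0],[-0.04,0,0.01,0,0,0]]]'; python3 -m pendant '[[[-0.04,0,0,0,0,0],[-0.04,0,0,0,0,0],[-0.04,0,-0.002,0,0,0],[-0.04,0,-0.01,0,0,0],[-0.04,0,-0.012,0,0,0],[-0.04,0,-0.012,0,0,0],[-0.04,0,-0.012,0,0,0],[-0.04,0,-0.012,0,0,0]]]'; python3 h.py 0.4635 0.392 0.1 9.7
```

```text
time: 1.43
tcp_pos: [0.5342, -0.1282, 0.2932]
tcp_rot: [0.541, -0.463, 0.453, -0.537]
ft_force: [1.0, -0.0, -0.2]
finger_gap: 0.994
time: 2.1
tcp_pos: [0.4222, 0.1823, 0.2939]
tcp_rot: [0.542, -0.463, 0.451, -0.537]
ft_force: [1.5, 1.3, -0.9]
finger_gap: 1.001
t 2.1 p [0.4222 0.1823 0.2939] yaw 9.5 gap 1.001 F [ 1.5  1.3 -0.9] q [-0.12  0.08 -0.44  1.92  0.02  1.16 -1.97]
turn [ 0.015 -0.004 -0.008] rows 0.1 shift [-0.1997  0.1939  0.076 ] rows 7.2
```

```bash
python3 -m pendant '[[[-0.033,0.02,0.012,0.005,0,0],[-0.033,0.02,0.012,0.005,0,0],[-0.033,0.02,0.012,0.005,0,0],[-0.033,0.02,0.012,0,0,0],[-0.033,0.025,0.012,0,0,0],[-0.028,0.025,0.012,0,0,0],[0,0.025,0.002,0,0,0],[0,0.02,0,0,0,0]]]'; python3 h.py 0.4635 0.392 0.03 9.7
```

```text
time: 2.77
tcp_pos: [0.4576, 0.4053, 0.1205]
tcp_rot: [-0.536, 0.456, -0.452, 0.549]
ft_force: [-0.4, -0.6, -0.1]
finger_gap: 1.001
t 2.77 p [0.4576 0.4053 0.1205] yaw 10.1 gap 1.001 F [-0.4 -0.6 -0.1] q [-0.47  0.51 -0.47  1.79  0.29  0.89 -2.46]
turn [-0.011  0.008 -0.016] rows 0.2 shift [0.0141 0.0905 0.0035] rows 2.3
```

```bash
python3 -m pendant '[[[0.008,0.01,0.002,-0.01,0.008,-0.016],[0.006,0.015,0.001,0,0,0],[0,0.015,0,0,0,0],[0,0.01,0,0,0,0],[0,0,0,0,0,0],[0,0,0,0,0,0],[0,0,0,0,0,0],[0,0,0,0,0,0]]]'; python3 h.py 0.4635 0.392 0.03 9.7
```

```text
time: 3.43
tcp_pos: [0.4623, 0.3868, 0.0639]
tcp_rot: [0.545, -0.456, 0.457, -0.535]
ft_force: [-0.2, -0.8, -0.5]
finger_gap: 1.0
t 3.43 p [0.4623 0.3868 0.0639] yaw 9.5 gap 1.0 F [-0.2 -0.8 -0.5] q [-0.47  0.59 -0.44  1.82  0.33  0.82 -2.48]
turn [ 0.009 -0.003  0.01 ] rows 0.1 shift [-0.0049  0.0339  0.002 ] rows 0.9
```

```bash
python3 -m pendant '[[[-0.005,0.005,0.001,0.005,0,0.005],[0,0.015,0,0,0,0],[0,0.013,0,0,0,0],[0,0,0,0,0,0],[0,0,0,0,0,0],[0,0,0,0,0,0],[0,0,0,0,0,0],[0,0,0,0,0,0]]]'; python3 h.py 0.4635 0.392 0.03 9.7; python3 - <<'E'
from h import *
a=viewer.get_image("top")[100:260,100:300,::-1]; b=viewer.get_image("scene")[200:360,400:600,::-1]
cv2.imwrite("pics/g1.png",cv2.resize(np.hstack([a,b]),None,fx=2,fy=2,interpolation=2))
E
```

```text
time: 4.1
tcp_pos: [0.4647, 0.3959, 0.0339]
tcp_rot: [-0.539, 0.456, -0.457, 0.541]
ft_force: [-0.4, 0.3, -0.2]
finger_gap: 1.001
t 4.1 p [0.4647 0.3959 0.0339] yaw 9.6 gap 1.001 F [-0.4  0.3 -0.2] q [-0.5   0.63 -0.42  1.83  0.36  0.75 -2.51]
turn [-0.004 -0.003 -0.001] rows 0.0 shift [ 0.0036  0.0039 -0.0019] rows 0.1
```

View pics/g1.png

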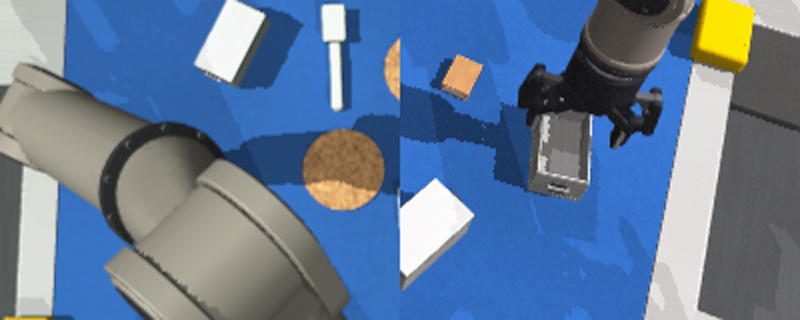

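The scene crop shows the open jaws straddling the lower tier near its middle, with a pad on either long side. I'll close on it.

```bash
python3 -m pendant '[[[0.002,0.003,-0.001,0,0,0],[0,0,0,0,0,0],[0,0,0,0,0,0],[0,0,0,0,0,0],[0,0,0,0,0,0],[0,0,0,0,0,0],[0,0,0,0,0,0],[0,0,0,0,0,0]]]' 0; python3 h.py 0.4635 0.392 0.2 9.7
```

```text
time: 4.87
tcp_pos: [0.4646, 0.3935, 0.0313]
tcp_rot: [-0.538, 0.456, -0.458, 0.542]
ft_force: [0.2, -0.8, 0.6]
finger_gap: 0.004
t 4.87 p [0.4646 0.3935 0.0313] yaw 9.5 gap 0.004 F [ 0.2 -0.8  0.6] q [-0.5   0.63 -0.42  1.84  0.36  0.75 -2.52]
turn [-0.005 -0.003 -0.001] rows 0.1 shift [ 0.0013 -0.1687 -0.0013] rows 4.2
```

```bash
python3 - <<'E'
from h import *
b=viewer.get_image("scene")[200:340,410:560,::-1]
cv2.imwrite("pics/g2.png",cv2.resize(b,None,fx=4,fy=4,interpolation=2))
print(proj("scene",[.4646,.3935,.0313]))
E
```

```text
[481.62562843 272.1334869 ]
```

View pics/g2.png

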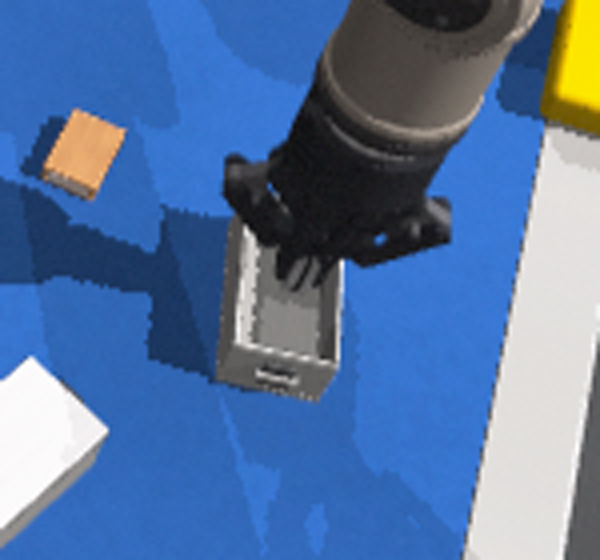

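```bash
python3 - <<'E'
from h import *
for z in (.0,.009,.02,.03,.04,.05,.06): print(z,(proj("scene",[.4646,.3935,z])-[410,200])*4)
a=cv2.imread("pics/g1.png"); 
b=viewer.get_image("scene")[235:300,450:530,::-1]
cv2.imwrite("pics/g3.png",np.hstack([cv2.resize(b,(400,325),interpolation=2),cv2.resize(a[70:200,500:660],(400,325),interpolation=2)]))
E
```

```text
0.0 [272.756835   313.94539446]
0.009 [276.64919658 306.74963926]
0.02 [281.471863  297.8340423]
0.03 [285.91976467 289.61126779]
0.04 [290.42960296 281.27399188]
0.05 [295.00268065 272.81980617]
0.06 [299.64033729 264.24623425]
```

View pics/g3.png

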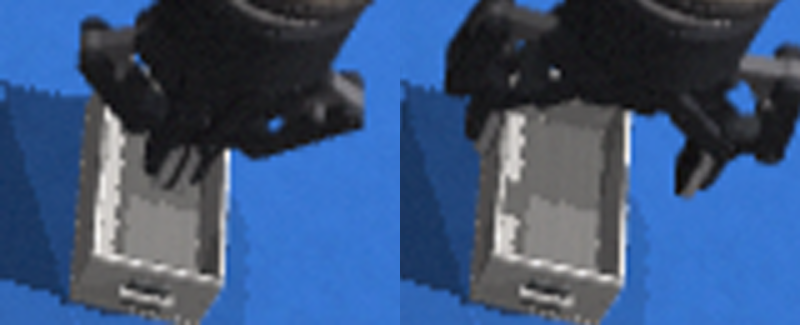

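```bash
python3 - <<'E'
from h import *
o,p,r=st()
f=lambda q:np.round((q-np.array([450,235]))*5)
for z in(.009,.02,.03,.04,.05,.06):
    print(z,"shut near corners",[f(proj("scene",[*(p+r@np.array([sx,0,.011]))[:2],z])) for sx in(-.007,0,.007)],"open",[f(proj("scene",[*(p+r@np.array([sx,0,sz]))[:2],z]))+[400,0] for sx in(-.045,.045) for sz in (-.011,.011)])
E
```

```text
0.009 shut near corners [array([159., 231.]), array([145., 228.]), array([130., 225.])] open [array([642., 210.]), array([640., 249.]), array([454., 168.]), array([450., 207.])]
0.02 shut near corners [array([166., 220.]), array([151., 217.]), array([136., 214.])] open [array([648., 199.]), array([647., 238.]), array([459., 157.]), array([456., 196.])]
0.03 shut near corners [array([171., 210.]), array([156., 207.]), array([141., 203.])] open [array([655., 188.]), array([653., 228.]), array([464., 147.]), array([461., 185.])]
0.04 shut near corners [array([177., 200.]), array([162., 196.]), array([147., 193.])] open [array([661., 178.]), array([660., 218.]), array([469., 136.]), array([465., 175.])]
0.05 shut near corners [array([183., 189.]), array([168., 186.]), array([152., 182.])] open [array([667., 167.]), array([666., 208.]), array([474., 125.]), array([470., 164.])]
0.06 shut near corners [array([189., 179.]), array([174., 175.]), array([158., 172.])] open [array([674., 157.]), array([673., 197.]), array([479., 114.]), array([476., 154.])]
```

```bash
python3 - <<'E'
from h import *
T=cv2.imread("pics/top0.png"); S=cv2.imread("pics/scene0.png")
r=np.array([[.4366,0,.8996],[-.8996,0,.4366],[0,-1,0]]);p=np.array([.2944,-.6067,.2177])
A=cv2.resize(T[190:290,520:620],(400,400),interpolation=2);B=cv2.resize(S[0:100,100:200],(400,400),interpolation=2)
for sx in(-.0425,0,.0425):
  for y,c in((0,(0,255,0)),(.009,(0,0,255)),(.022,(255,255,0))):
    P=p+r@np.array([sx,y,0]); 
    a=(proj("top",P)-[520,190])*4; b=(proj("scene",P)-[100,0])*4
    cv2.circle(A,tuple(int(v) for v in a),3,c,-1);cv2.circle(B,tuple(int(v) for v in b),3,c,-1)
cv2.imwrite("pics/g4.png",np.hstack([A,B]))
E
```

```text
(no output)
```

View pics/g4.png

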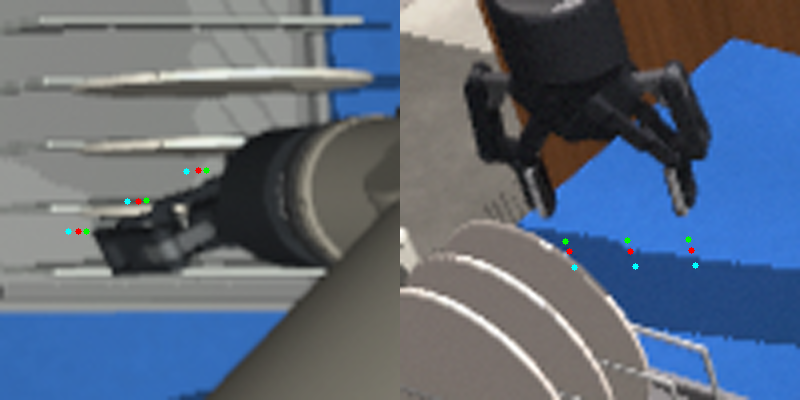

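The shut tips appear about 30–45 mm higher than the reported TCP implies, both here and in the start picture. I'll calibrate by touching a bare piece of counter gently with the shut fingers.

```bash
python3 -m pendant '[[[0,-0.03,0,0,0,0],[0,-0.03,0,0,0,0],[0,-0.02,0.01,0,0,0],[0,0,0.035,0,0,0],[0,0,0.035,0,0,0],[0,0,0.03,0,0,0],[0,0,0,0,0,0],[0,0,0,0,0,0]]]'; python3 h.py 0.57 0.41 0.05 9.7;  python3 - <<'E'
from h import *
a=viewer.get_image("top")[50:250,80:330,::-1]; b=viewer.get_image("scene")[180:380,370:620,::-1]
cv2.imwrite("pics/g5.png",cv2.resize(np.hstack([a,b]),(800,320),interpolation=2))
E
```

```text
time: 5.63
tcp_pos: [0.5745, 0.4124, 0.1153]
tcp_rot: [-0.54, 0.455, -0.456, 0.542]
ft_force: [-0.9, 0.8, -0.8]
finger_gap: 0.001
t 5.63 p [0.5745 0.4124 0.1153] yaw 9.8 gap 0.001 F [-0.9  0.8 -0.8] q [-0.43  0.66 -0.43  1.54  0.31  1.01 -2.34]
turn [-0.004  0.001 -0.   ] rows 0.0 shift [ 0.0017  0.0653 -0.0048] rows 1.6
```

View pics/g5.png

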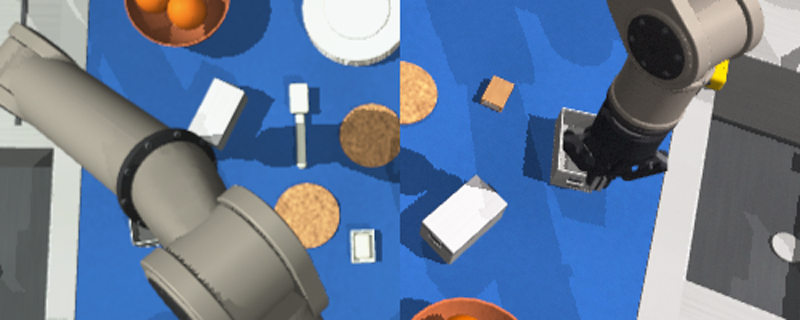

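```bash
python3 -m pendant '[[[0,0.02,0,0,0,0],[0,0.02,0,0,0,0],[0,0.02,0,0,0,0],[0,0.015,0,0,0,0],[0,0.005,0,0,0,0],[0,0,0,0,0,0],[0,0,0,0,0,0],[0,0,0,0,0,0]]]'; python3 h.py 0.57 0.41 0.0 9.7;  python3 - <<'E'
from h import *
b=viewer.get_image("scene")[230:330,430:555,::-1]
cv2.imwrite("pics/g6.png",cv2.resize(b,(750,600),interpolation=2))
E
```

```text
time: 6.4
tcp_pos: [0.5662, 0.4138, 0.0341]
tcp_rot: [-0.542, 0.453, -0.454, 0.543]
ft_force: [0.7, 0.9, -0.5]
finger_gap: 0.001
t 6.4 p [0.5662 0.4138 0.0341] yaw 10.2 gap 0.001 F [ 0.7  0.9 -0.5] q [-0.45  0.75 -0.41  1.59  0.36  0.88 -2.38]
turn [-0.001  0.009 -0.   ] rows 0.1 shift [0.0044 0.0341 0.0032] rows 0.9
```

View pics/g6.png

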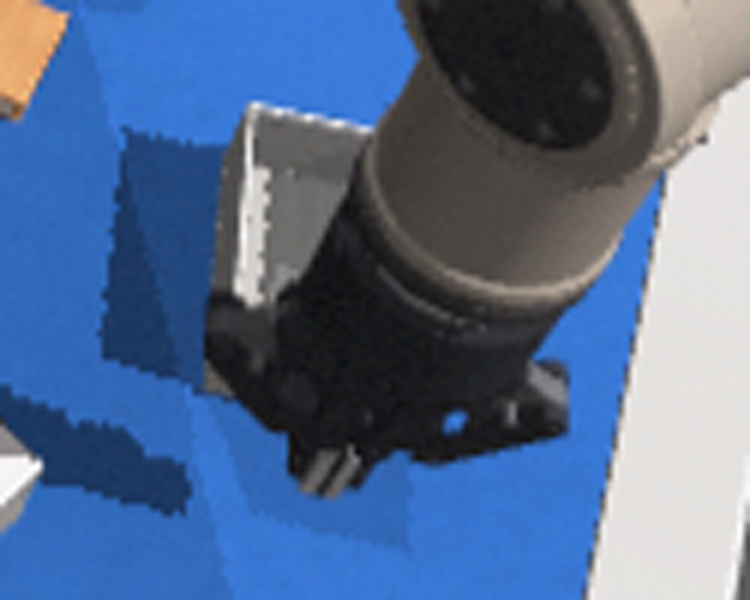

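```bash
python3 -m pendant '[[[0,0.004,0,0,0,0],[0,0.004,0,0,0,0],[0,0.004,0,0,0,0],[0,0.003,0,0,0,0],[0,0.003,0,0,0,0],[0,0.003,0,0,0,0],[0,0.003,0,0,0,0],[0,0.003,0,0,0,0]]]'
```

```text
time: 7.12
tcp_pos: [0.5688, 0.4156, 0.0087]
tcp_rot: [-0.54, 0.453, -0.454, 0.545]
ft_force: [0.3, -0.4, -0.2]
finger_gap: -0.003
```

```bash
python3 -m pendant '[[[0,0.003,0,0,0,0],[0,0.003,0,0,0,0],[0,0.003,0,0,0,0],[0,0.003,0,0,0,0],[0,0.002,0,0,0,0],[0,0.002,0,0,0,0],[0,0.002,0,0,0,0],[0,0.002,0,0,0,0]]]'
```

```text
time: 7.78
tcp_pos: [0.5686, 0.4155, -0.0125]
tcp_rot: [-0.54, 0.453, -0.454, 0.544]
ft_force: [-8.1, -7.4, 29.2]
finger_gap: -0.002
```

```bash
python3 -m pendant '[[[0,-0.001,0,0,0,0],[0,-0.001,0,0,0,0],[0,0,0,0,0,0],[0,0,0,0,0,0],[0,0,0,0,0,0],[0,0,0,0,0,0],[0,0,0,0,0,0],[0,0,0,0,0,0]]]'; python3 h.py 0.57 0.41 0.0 9.7;  python3 - <<'E'
from h import *
b=viewer.get_image("scene")[250:340,440:530,::-1]
cv2.imwrite("pics/g7.png",cv2.resize(b,(600,600),interpolation=2))
E
```

```text
time: 8.45
tcp_pos: [0.5689, 0.4157, -0.01]
tcp_rot: [-0.54, 0.453, -0.455, 0.545]
ft_force: [-0.4, 0.3, -0.2]
finger_gap: -0.003
t 8.45 p [ 0.5689  0.4157 -0.01  ] yaw 10.2 gap -0.003 F [-0.4  0.3 -0.2] q [-0.46  0.8  -0.38  1.6   0.39  0.81 -2.4 ]
turn [-0.007  0.008 -0.003] rows 0.1 shift [ 0.0058 -0.01    0.0001] rows 0.3
```

View pics/g7.png

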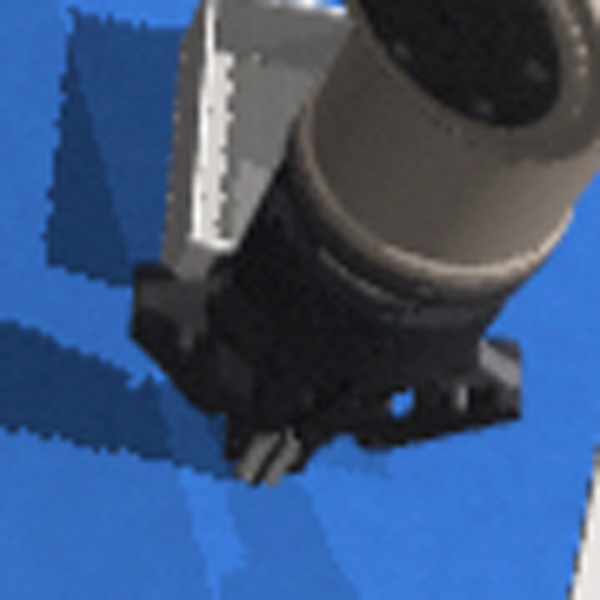

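```bash
python3 - <<'E'
from h import *
o,p,r=st()
P=onz("scene",(257/6.667+440-.3,481/6.667+250-.3),.001); print(P, "expected", p+r@[0,0,.011], P-(p+r@[0,0,.011]))
E
```

```text
[0.57622847 0.41873613 0.001     ] expected [ 0.57971805  0.41763823 -0.00998988] [-0.00348959  0.0010979   0.01098988]
```

```bash
python3 - <<'E'
from h import *
T=cv2.imread("pics/top0.png"); S=cv2.imread("pics/scene0.png")
r=np.array([[.4366,0,.8996],[-.8996,0,.4366],[0,-1,0]]);p=np.array([.2944,-.6067,.2177+.0325])
A=cv2.resize(T[190:290,520:620],(400,400),interpolation=2);B=cv2.resize(S[0:100,100:200],(400,400),interpolation=2)
for sx in(-.0425,0,.0425):
  for sz,c in((-.011,(0,255,0)),(.011,(0,0,255))):
    P=p+r@np.array([sx,.009,sz]); 
    a=(proj("top",P)-[520,190])*4; b=(proj("scene",P)-[100,0])*4
    cv2.circle(A,tuple(int(v) for v in a),3,c,-1);cv2.circle(B,tuple(int(v) for v in b),3,c,-1)
cv2.imwrite("pics/g8.png",np.hstack([A,B]))
E
```

```text
(no output)
```

View pics/g8.png

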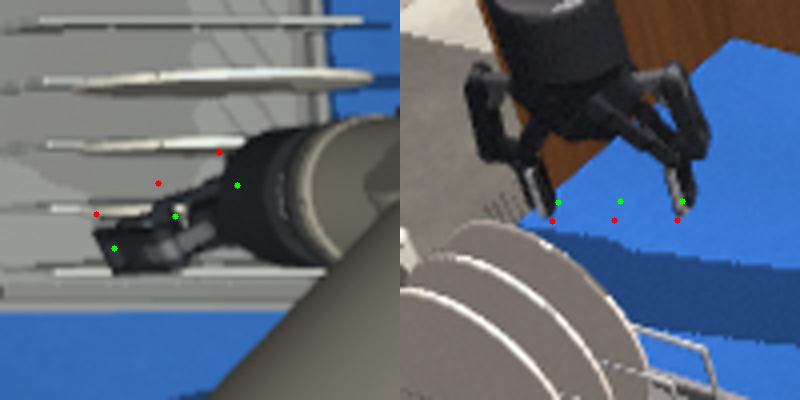

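The touch shows the tip plane at a reading of about −0.0105, so the true TCP sits about 32 mm above what is reported, with x about −5 mm. That also matches the start pictures. I'll put this offset in the helper, so targets are true positions from now on.

```bash
sed -i 's/return o,np.array(o\["tcp_pos"\]),r/return o,np.array(o["tcp_pos"])+OFF,r/; s/^def st/OFF=np.array([-.005,.001,.0325])\ndef st/' h.py
python3 -m pendant '[[[0,-0.03,0,0,0,0],[0,-0.035,0,0,0,0],[0,-0.03,0,0,0,0],[0,-0.01,-0.03,0,0,0],[0.001,0,-0.035,0,0,0],[0.001,0,-0.03,0,0,0],[0,0,0,0,0,0],[0,0,0,0,0,0]]]' 100; python3 h.py 0.4635 0.392 0.026 9.7
```

```text
time: 9.17
tcp_pos: [0.4722, 0.3951, 0.098]
tcp_rot: [-0.54, 0.453, -0.455, 0.544]
ft_force: [0.7, -0.6, 0.2]
finger_gap: 0.999
t 9.17 p [0.4672 0.3961 0.1305] yaw 10.0 gap 0.999 F [ 0.7 -0.6  0.2] q [-0.46  0.55 -0.46  1.79  0.31  0.87 -2.45]
turn [-0.006  0.006 -0.002] rows 0.1 shift [ 0.0034  0.1045 -0.0043] rows 2.6
```

```bash
python3 -m pendant '[[[0.003,0.02,-0.004,-0.005,0.006,0],[0,0.025,0,0,0,0],[0,0.02,0,0,0,0],[0,0.015,0,0,0,0],[0,0.012,0,0,0,0],[0,0.01,0,0,0,0],[0,0,0,0,0,0],[0,0,0,0,0,0]]]'; python3 h.py 0.4635 0.392 0.026 9.7
```

```text
time: 9.83
tcp_pos: [0.4757, 0.394, -0.0074]
tcp_rot: [-0.537, 0.456, -0.457, 0.543]
ft_force: [0.0, -0.3, 0.5]
finger_gap: 1.002
t 9.83 p [0.4707 0.395  0.0251] yaw 9.5 gap 1.002 F [ 0.  -0.3  0.5] q [-0.5   0.7  -0.39  1.83  0.4   0.69 -2.53]
turn [-0.007 -0.003 -0.004] rows 0.1 shift [ 0.0018 -0.0009 -0.0076] rows 0.2
```

```bash
python3 -m pendant '[[[0.002,0,-0.007,-0.007,0,-0.004],[0,0,0,0,0,0],[0,0,0,0,0,0],[0,0,0,0,0,0],[0,0,0,0,0,0],[0,0,0,0,0,0],[0,0,0,0,0,0],[0,0,0,0,0,0]]]'; python3 h.py 0.4635 0.392 0.026 9.7;python3 -m pendant '[[[0,0,0,0,0,0],[0,0,0,0,0,0],[0,0,0,0,0,0],[0,0,0,0,0,0],[0,0,0,0,0,0],[0,0,0,0,0,0],[0,0,0,0,0,0],[0,0,0,0,0,0]]]' 0; python3 h.py 0.4635 0.392 0.026 9.7
```

```text
time: 10.5
tcp_pos: [0.4708, 0.3927, -0.0033]
tcp_rot: [-0.538, 0.457, -0.457, 0.542]
ft_force: [0.2, 0.4, 0.6]
finger_gap: 1.001
t 10.5 p [0.4658 0.3937 0.0292] yaw 9.5 gap 1.001 F [0.2 0.4 0.6] q [-0.5   0.69 -0.4   1.84  0.39  0.69 -2.53]
turn [-0.005 -0.003 -0.004] rows 0.1 shift [ 0.0013  0.0032 -0.0025] rows 0.1
time: 11.17
tcp_pos: [0.471, 0.393, -0.0029]
tcp_rot: [-0.537, 0.457, -0.457, 0.542]
ft_force: [-0.7, 0.3, 0.8]
finger_gap: 0.694
t 11.17 p [0.466  0.394  0.0296] yaw 9.5 gap 0.694 F [-0.7  0.3  0.8] q [-0.5   0.69 -0.4   1.84  0.39  0.69 -2.53]
turn [-0.006 -0.004 -0.004] rows 0.1 shift [ 0.0016  0.0036 -0.0028] rows 0.1
```

```bash
python3 -m pendant '[[[0,-0.03,0,0,0,0],[0,-0.035,0,0,0,0],[0,-0.035,0,0,0.08,0],[0.025,0,0.005,0,0.08,0],[0.038,0,0.015,0,0,0],[0.038,0,0.015,0,0,0],[0.038,0,0.015,0,0,0],[0.038,0,0.015,0,0,0]]]'; python3 h.py 0.616 -0.0072 0.12 0
```

```text
time: 11.83
tcp_pos: [0.5326, 0.2233, 0.0987]
tcp_rot: [-0.503, 0.498, -0.492, 0.507]
ft_force: [1.0, 0.0, -2.2]
finger_gap: 0.692
t 11.83 p [0.5276 0.2243 0.1312] yaw 1.2 gap 0.692 F [ 1.   0.  -2.2] q [-0.18  0.49 -0.42  1.88  0.25  0.82 -2.27]
turn [ 0.001  0.02  -0.01 ] rows 0.2 shift [0.2315 0.0112 0.0884] rows 6.2
```

```bash
python3 -m pendant '[[[0.036,0.002,0.014,0,0.02,-0.01],[0.036,0.002,0.014,0,0,0],[0.036,0.002,0.014,0,0,0],[0.036,0.002,0.014,0,0,0],[0.036,0,0.014,0,0,0],[0.036,0,0.014,0,0,0],[0.015,0,0.005,0,0,0],[0,0,0,0,0,0]]]'; python3 h.py 0.616 -0.0072 0.07 0
```

```text
time: 12.5
tcp_pos: [0.6241, -0.034, 0.0868]
tcp_rot: [0.5, -0.503, 0.504, -0.493]
ft_force: [0.3, -0.5, -2.4]
finger_gap: 0.693
t 12.5 p [ 0.6191 -0.033   0.1193] yaw -0.8 gap 0.693 F [ 0.3 -0.5 -2.4] q [ 0.2   0.57 -0.35  1.77  0.25  0.86 -1.84]
turn [ 0.005 -0.014  0.007] rows 0.1 shift [-0.0258  0.0493 -0.0031] rows 1.4
```

```bash
python3 -m pendant '[[[-0.013,0,-0.003,0.005,-0.014,0.007],[-0.013,0.02,0,0,0,0],[0,0.02,0,0,0,0],[0,0.005,0,0,0,0],[0,0,0,0,0,0],[0,0,0,0,0,0],[0,0,0,0,0,0],[0,0,0,0,0,0]]]'; python3 h.py 0.616 -0.0072 0.037 0; python3 - <<'E'
from h import *
b=viewer.get_image("scene")[200:320,240:400,::-1]
cv2.imwrite("pics/g9.png",cv2.resize(b,(800,600),interpolation=2))
E
```

```text
time: 13.17
tcp_pos: [0.6182, 0.0028, 0.0413]
tcp_rot: [-0.501, 0.5, -0.496, 0.503]
ft_force: [0.7, 0.5, -2.2]
finger_gap: 0.692
t 13.17 p [0.6132 0.0038 0.0738] yaw 0.5 gap 0.692 F [ 0.7  0.5 -2.2] q [ 0.15  0.62 -0.34  1.81  0.28  0.76 -1.9 ]
turn [ 0.001  0.009 -0.006] rows 0.1 shift [0.011  0.0368 0.0028] rows 1.0
```

View pics/g9.png

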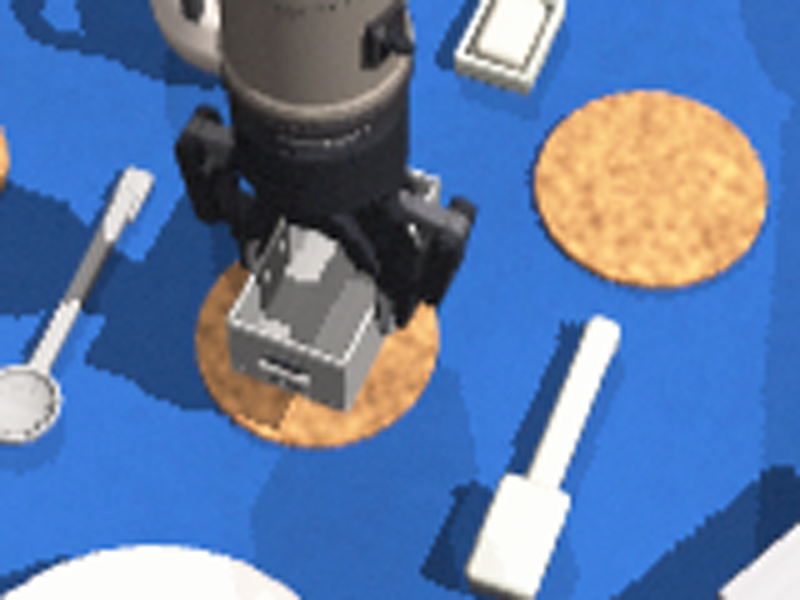

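```bash
python3 - <<'E'
from h import *
a=onz("scene",(286.1,263.7),.0892);b=onz("scene",(308.1,271.3),.0892);print(a,b,(a+b)/2-[.055,0,0])
E
```

```text
[ 0.66452768 -0.02371795  0.0892    ] [0.66172912 0.03008166 0.0892    ] [0.6081284  0.00318186 0.0892    ]
```

```bash
python3 -m pendant '[[[0.009,0,0.006,0,0.005,-0.005],[0.002,0.01,0,0,0,0],[0,0.01,0,0,0,0],[0,0.006,0,0,0,0],[0,0,0,0,0,0],[0,0,0,0,0,0],[0,0,0,0,0,0],[0,0,0,0,0,0]]]'; python3 h.py 0.6202 -0.0072 0.035 0
```

```text
time: 13.88
tcp_pos: [0.6261, -0.0112, 0.0135]
tcp_rot: [0.5, -0.5, 0.5, -0.5]
ft_force: [-0.4, -0.7, -1.6]
finger_gap: 0.692
t 13.88 p [ 0.6211 -0.0102  0.046 ] yaw 0.0 gap 0.692 F [-0.4 -0.7 -1.6] q [ 0.15  0.67 -0.32  1.8   0.3   0.72 -1.9 ]
turn [-0.001  0.     0.   ] rows 0.0 shift [-0.003   0.011  -0.0009] rows 0.3
```

```bash
python3 -m pendant '[[[-0.003,0.003,-0.001,0,0,0],[0,0.003,0,0,0,0],[0,0.002,0,0,0,0],[0,0.001,0,0,0,0],[0,0.001,0,0,0,0],[0,0,0,0,0,0],[0,0,0,0,0,0],[0,0,0,0,0,0]]]'; python3 h.py 0.6202 -0.0072 0.035 0;python3 - <<'E'
from h import *
b=viewer.get_image("scene")[200:320,240:400,::-1]
cv2.imwrite("pics/g10.png",cv2.resize(b,(800,600),interpolation=2))
E
```

```text
time: 14.55
tcp_pos: [0.6255, -0.007, 0.0032]
tcp_rot: [-0.5, 0.499, -0.5, 0.501]
ft_force: [0.8, 0.6, -2.2]
finger_gap: 0.697
t 14.55 p [ 0.6205 -0.006   0.0357] yaw 0.1 gap 0.697 F [ 0.8  0.6 -2.2] q [ 0.14  0.68 -0.32  1.8   0.31  0.7  -1.91]
turn [-0.003  0.001 -0.   ] rows 0.0 shift [ 0.0012  0.0007 -0.0003] rows 0.0
```

View pics/g10.png

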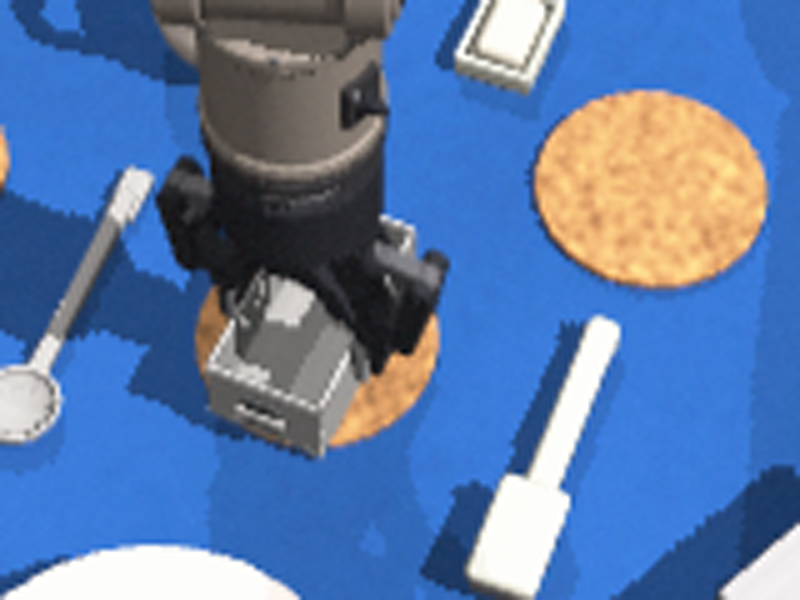

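```bash
python3 - <<'E'
from h import *
f=lambda q:(240+q[0]/5-.3,200+q[1]/5-.3)
for q,z in(((208,362),.05),((320,408),.05),((212,408),.005),((320,457),.005)): print(onz("scene",f(q),z))
E
```

```text
[ 0.66966163 -0.03606908  0.05      ]
[0.66987177 0.02190242 0.05      ]
[ 0.66991465 -0.03696697  0.005     ]
[0.67205914 0.02164324 0.005     ]
```

Tier centre is (0.6147, −0.0071) against a mat centre of (0.615, −0.0077) in the same view. I'll lower the last millimetre and release.

```bash
python3 -m pendant '[[[0,0.001,0,0,0,0],[0,0.001,0,0,0,0],[0,0.001,0,0,0,0],[0,0,0,0,0,0],[0,0,0,0,0,0],[0,0,0,0,0,0],[0,0,0,0,0,0],[0,0,0,0,0,0]]]'; python3 h.py 0.6202 -0.0072 0.035 0
```

```text
time: 15.27
tcp_pos: [0.6261, -0.0072, 0.0027]
tcp_rot: [-0.499, 0.499, -0.501, 0.501]
ft_force: [-0.6, 0.6, -1.0]
finger_gap: 0.69
t 15.27 p [ 0.6211 -0.0062  0.0352] yaw 0.0 gap 0.69 F [-0.6  0.6 -1. ] q [ 0.14  0.68 -0.32  1.8   0.31  0.7  -1.91]
turn [-0.004  0.001  0.   ] rows 0.0 shift [ 0.001   0.0002 -0.0009] rows 0.0
```

```bash
python3 -m pendant '[[[0,0.002,0,0,0,0],[0,0.002,0,0,0,0],[0,0,0,0,0,0],[0,0,0,0,0,0],[0,0,0,0,0,0],[0,0,0,0,0,0],[0,0,0,0,0,0],[0,0,0,0,0,0]]]'; python3 h.py 0.6202 -0.0072 0.035 0
```

```text
time: 15.93
tcp_pos: [0.6263, -0.0072, 0.0023]
tcp_rot: [0.499, -0.499, 0.501, -0.501]
ft_force: [-0.7, -0.9, 1.5]
finger_gap: 0.69
t 15.93 p [ 0.6213 -0.0062  0.0348] yaw 0.0 gap 0.69 F [-0.7 -0.9  1.5] q [ 0.14  0.68 -0.31  1.8   0.31  0.7  -1.92]
turn [-0.004  0.     0.002] rows 0.0 shift [ 0.001  -0.0002 -0.0011] rows 0.0
```

```bash
python3 -m pendant '[[[0,0,0,0,0,0],[0,0,0,0,0,0],[0,0,0,0,0,0],[0,0,0,0,0,0],[0,-0.02,0,0,0,0],[0,-0.03,0,0,0,0],[0,-0.035,0,0,0,0],[0,-0.03,0,0,0,0]]]' 100; python3 h.py 0.643 0.2715 0.14 -25.5
```

```text
time: 16.6
tcp_pos: [0.6209, -0.0072, 0.1133]
tcp_rot: [0.503, -0.502, 0.497, -0.497]
ft_force: [0.9, -0.9, -0.1]
finger_gap: 1.0
t 16.6 p [ 0.6159 -0.0062  0.1458] yaw 0.1 gap 1.0 F [ 0.9 -0.9 -0.1] q [ 0.18  0.53 -0.37  1.75  0.23  0.91 -1.85]
turn [0.01  0.446 0.004] rows 3.7 shift [-0.2623  0.0058 -0.095 ] rows 7.0
```

```bash
python3 -m pendant '[[[-0.037,0,0.003,0,0.115,0],[-0.037,0,-0.001,0,0.115,0],[-0.037,0,-0.005,0,0.115,0],[-0.036,0,-0.009,0,0.1,0],[-0.034,0,-0.012,0,0,0],[-0.034,0,-0.012,0,0,0],[-0.025,0,-0.012,0,0,0],[0,0,0,0,0,0]]]'; python3 h.py 0.643 0.2715 0.06 -25.5;  python3 - <<'E'
from h import *
b=viewer.get_image("scene")[220:360,340:480,::-1]
cv2.imwrite("pics/g11.png",cv2.resize(b,(600,600),interpolation=2))
E
```

```text
time: 17.27
tcp_pos: [0.6535, 0.245, 0.1241]
tcp_rot: [0.365, -0.603, 0.605, -0.37]
ft_force: [-0.1, 1.6, 0.2]
finger_gap: 1.0
t 17.27 p [0.6485 0.246  0.1566] yaw -27.3 gap 1.0 F [-0.1  1.6  0.2] q [-0.27  0.61 -0.27  1.57  0.19  0.98 -2.64]
turn [-0.007 -0.032 -0.003] rows 0.3 shift [-0.0207  0.0966 -0.0159] rows 2.5
```

View pics/g11.png

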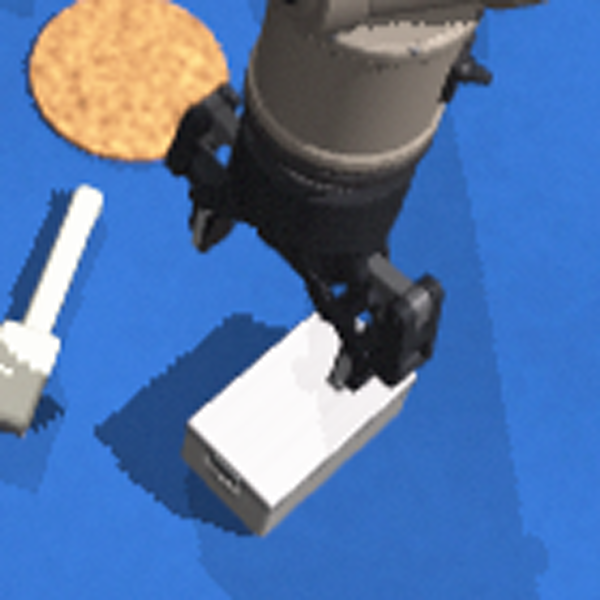

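```bash
python3 -m pendant '[[[-0.01,0.0,-0.008,-0.005,-0.03,0],[-0.01,0.01,-0.008,0,0,0],[0,0.02,0,0,0,0],[0,0.015,0,0,0,0],[0,0,0,0,0,0],[0,0,0,0,0,0],[0,0,0,0,0,0],[0,0,0,0,0,0]]]'; python3 h.py 0.643 0.2715 0.036 -25.5
```

```text
time: 17.98
tcp_pos: [0.6482, 0.2657, 0.076]
tcp_rot: [0.375, -0.598, 0.6, -0.376]
ft_force: [-0.7, 0.1, 0.2]
finger_gap: 0.999
t 17.98 p [0.6432 0.2667 0.1085] yaw -25.8 gap 0.999 F [-0.7  0.1  0.2] q [-0.3   0.67 -0.27  1.58  0.21  0.91 -2.66]
turn [-0.003 -0.005  0.   ] rows 0.0 shift [-0.0042  0.0725 -0.0023] rows 1.8
```

```bash
python3 -m pendant '[[[-0.004,0.01,-0.002,0,-0.005,0],[0,0.015,0,0,0,0],[0,0.01,0,0,0,0],[0,0,0,0,0,0],[0,0,0,0,0,0],[0,0,0,0,0,0],[0,0,0,0,0,0],[0,0,0,0,0,0]]]'; python3 h.py 0.643 0.2715 0.036 -25.5;  python3 - <<'E'
from h import *
b=viewer.get_image("scene")[240:350,360:470,::-1]
cv2.imwrite("pics/g12.png",cv2.resize(b,(600,600),interpolation=2))
E
```

```text
time: 18.65
tcp_pos: [0.6496, 0.27, 0.0389]
tcp_rot: [0.376, -0.597, 0.599, -0.378]
ft_force: [-0.4, -0.3, 0.8]
finger_gap: 1.0
t 18.65 p [0.6446 0.271  0.0714] yaw -25.6 gap 1.0 F [-0.4 -0.3  0.8] q [-0.31  0.72 -0.26  1.59  0.23  0.85 -2.68]
turn [-0.005 -0.001 -0.001] rows 0.0 shift [ 0.0003  0.0354 -0.0016] rows 0.9
```

View pics/g12.png

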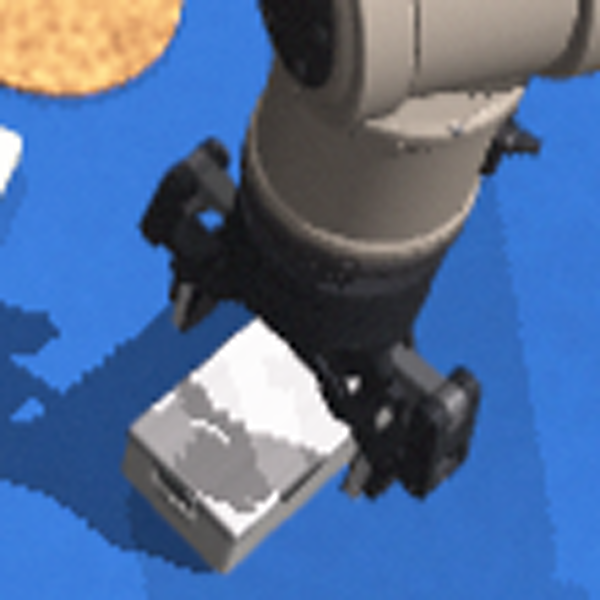

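```bash
python3 -m pendant '[[[0,0.012,-0.001,-0.004,0,0],[0,0.012,0,0,0,0],[0,0.008,0,0,0,0],[0,0,0,0,0,0],[0,0,0,0,0,0],[0,0,0,0,0,0],[0,0,0,0,0,0],[0,0,0,0,0,0]]]'; python3 h.py 0.643 0.2715 0.036 -25.5; python3 -m pendant '[[[0,0,0,0,0,0],[0,0,0,0,0,0],[0,0,0,0,0,0],[0,0,0,0,0,0],[0,0,0,0,0,0],[0,0,0,0,0,0],[0,0,0,0,0,0],[0,0,0,0,0,0]]]' 0; python3 h.py 0.643 0.2715 0.036 -25.5;
```

```text
time: 19.37
tcp_pos: [0.6487, 0.2705, 0.0033]
tcp_rot: [-0.377, 0.598, -0.598, 0.377]
ft_force: [-0.2, -0.2, 0.1]
finger_gap: 0.999
t 19.37 p [0.6437 0.2715 0.0358] yaw -25.6 gap 0.999 F [-0.2 -0.2  0.1] q [-0.31  0.77 -0.25  1.6   0.24  0.8  -2.68]
turn [-0.001 -0.001 -0.001] rows 0.0 shift [ 0.0003 -0.0002 -0.0007] rows 0.0
time: 20.03
tcp_pos: [0.6491, 0.2703, 0.0044]
tcp_rot: [0.376, -0.598, 0.598, -0.378]
ft_force: [1.0, -0.3, -1.1]
finger_gap: 0.695
t 20.03 p [0.6441 0.2713 0.0369] yaw -25.6 gap 0.695 F [ 1.  -0.3 -1.1] q [-0.31  0.77 -0.25  1.6   0.24  0.8  -2.68]
turn [-0.001 -0.001 -0.002] rows 0.0 shift [ 0.0003  0.0009 -0.0011] rows 0.0
```

```bash
python3 -m pendant '[[[0,-0.03,0,0,0,0],[0,-0.04,0,0,0,0],[0,-0.04,0,0,0,0],[0.03,0,0.01,0,-0.11,0],[0.037,0,0.008,0,-0.11,0],[0.037,0,0.004,0,-0.11,0],[0.037,0,0,0,-0.11,0],[0.037,0,-0.004,0,0,0]]]'; python3 h.py 0.621 -0.0072 0.13 0
```

```text
time: 20.7
tcp_pos: [0.626, 0.1001, 0.1175]
tcp_rot: [-0.507, 0.493, -0.489, 0.511]
ft_force: [0.2, 0.5, -2.4]
finger_gap: 0.696
t 20.7 p [0.621  0.1011 0.15  ] yaw 2.0 gap 0.696 F [ 0.2  0.5 -2.4] q [ 0.04  0.55 -0.4   1.73  0.25  0.92 -1.99]
turn [-0.001  0.036 -0.008] rows 0.3 shift [0.1083 0.02   0.    ] rows 2.8
```

```bash
python3 -m pendant '[[[0.03,0,0,0,0.036,-0.008],[0.03,0,0,0,0,0],[0.02,0,0,0,0,0],[0.005,0,0,0,0,0],[0,0.01,0,0,0,0],[0,0,0,0,0,0],[0,0,0,0,0,0],[0,0,0,0,0,0]]]'; python3 h.py 0.621 -0.0072 0.115 0;  python3 - <<'E'
from h import *
b=viewer.get_image("scene")[200:320,230:390,::-1]
cv2.imwrite("pics/g13.png",cv2.resize(b,(800,600),interpolation=2))
E
```

```text
time: 21.37
tcp_pos: [0.6239, 0.0002, 0.1048]
tcp_rot: [0.499, -0.503, 0.504, -0.495]
ft_force: [0.2, -0.6, -2.3]
finger_gap: 0.696
t 21.37 p [0.6189 0.0012 0.1373] yaw -0.8 gap 0.696 F [ 0.2 -0.6 -2.3] q [ 0.17  0.55 -0.37  1.76  0.25  0.89 -1.89]
turn [ 0.003 -0.013  0.006] rows 0.1 shift [0.0084 0.0223 0.0021] rows 0.6
```

View pics/g13.png

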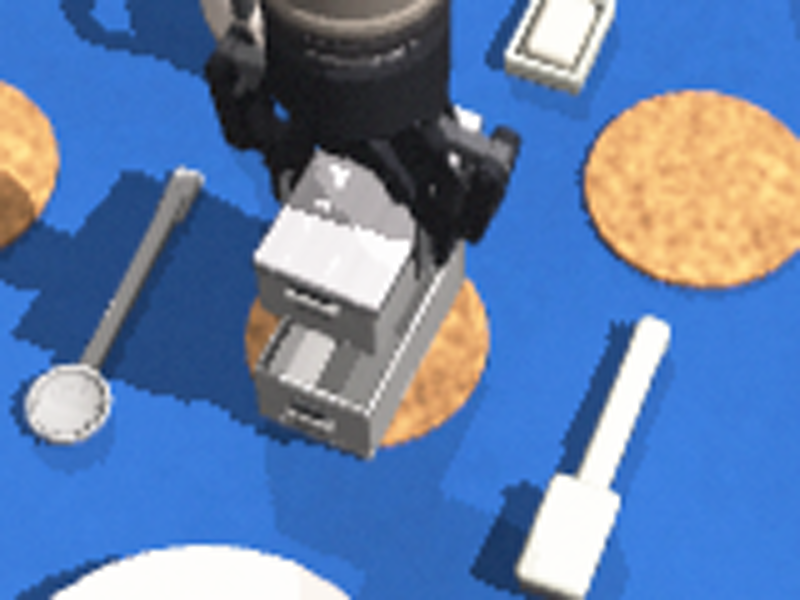

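```bash
python3 - <<'E'
from h import *
f=lambda q:(230+q[0]/5-.3,200+q[1]/5-.3)
for q,z in(((255,262),.1528),((375,308),.1528),((258,375),.05),((372,422),.05)): print(onz("scene",f(q),z))
E
```

```text
[ 0.67543941 -0.02726759  0.1528    ]
[0.67480257 0.02958866 0.1528    ]
[ 0.67576258 -0.0329363   0.05      ]
[0.67597883 0.02583589 0.05      ]
```

```bash
python3 - <<'E'
from h import *
print(proj("scene",[.67,-.037,.005]),proj("scene",[.67,-.037,.05]))
b=viewer.get_image("scene")[235:295,270:330,::-1]
cv2.imwrite("pics/g14.png",cv2.resize(b,(600,600),interpolation=cv2.INTER_NEAREST))
E
```

```text
[282.07156206 281.32386132] [280.87785051 272.0719733 ]
```

View pics/g14.png

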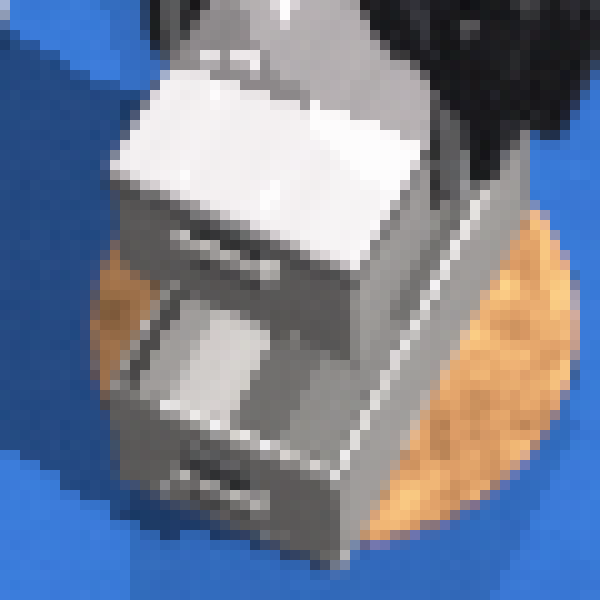

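```bash
python3 - <<'E'
from h import *
for q,z in(((280.7,251.3),.1528),((305.3,261.7),.1528),((281,273.3),.05),((303.5,282.3),.05),((281.5,282.3),.005),((303.5,290.7),.005)): print(onz("scene",q,z))
E
```

```text
[ 0.67364769 -0.02818936  0.1528    ]
[0.67516209 0.03116922 0.1528    ]
[ 0.67277003 -0.03525658  0.05      ]
[0.67238223 0.02259232 0.05      ]
[ 0.67290276 -0.03705353  0.005     ]
[0.67130798 0.02075811 0.005     ]
```

```bash
python3 -m pendant '[[[0.008,0,-0.002,0.003,-0.013,0.006],[0,0.015,0,0,0,0],[0,0.015,0,0,0,0],[0,0.01,0,0,0,0],[0,0,0,0,0,0],[0,0,0,0,0,0],[0,0,0,0,0,0],[0,0,0,0,0,0]]]'; python3 h.py 0.6169 -0.0072 0.0805 0;  python3 - <<'E'
from h import *
b=viewer.get_image("scene")[235:295,270:330,::-1]
cv2.imwrite("pics/g15.png",cv2.resize(b,(600,600),interpolation=cv2.INTER_NEAREST))
E
```

```text
time: 22.13
tcp_pos: [0.6247, 0.0018, 0.0666]
tcp_rot: [-0.501, 0.496, -0.497, 0.506]
ft_force: [0.3, -0.6, -2.7]
finger_gap: 0.691
t 22.13 p [0.6197 0.0028 0.0991] yaw 0.7 gap 0.691 F [ 0.3 -0.6 -2.7] q [ 0.17  0.59 -0.36  1.78  0.27  0.81 -1.88]
turn [-0.006  0.013 -0.005] rows 0.1 shift [ 0.01    0.0186 -0.0028] rows 0.5
```

View pics/g15.png

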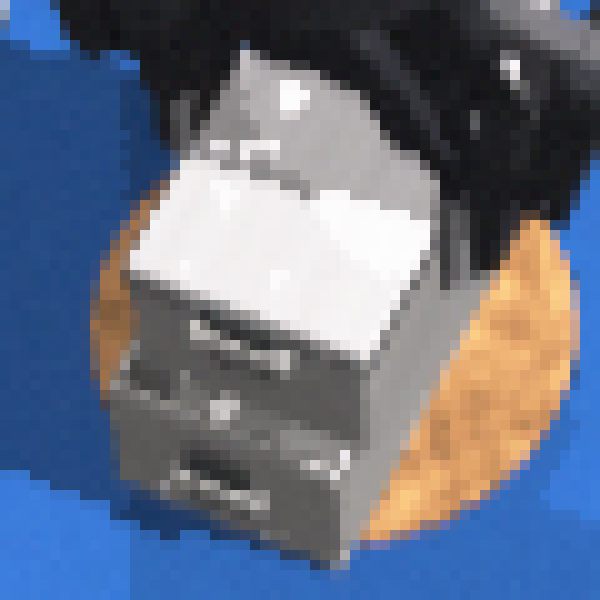

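```bash
python3 - <<'E'
from h import *
for q,z in(((282.5,260.7),.1146),((306.3,270.0),.1146)): print(onz("scene",q,z))
E
python3 h.py 0.6169 -0.0072 0.0805 0
```

```text
[ 0.67365937 -0.02645625  0.1146    ]
[0.67317181 0.03164941 0.1146    ]
t 22.18 p [0.6199 0.0029 0.0993] yaw 0.7 gap 0.696 F [-0.6 -0.3 -1.9] q [ 0.17  0.59 -0.36  1.78  0.27  0.81 -1.88]
turn [-0.006  0.013 -0.005] rows 0.1 shift [ 0.0101  0.0188 -0.003 ] rows 0.5
```

```bash
python3 -m pendant '[[[0.008,0,-0.001,0,0.012,-0.005],[0.004,0,0,0,0,0],[0,0,0,0,0,0],[0,0,0,0,0,0],[0,0,0,0,0,0],[0,0,0,0,0,0],[0,0,0,0,0,0],[0,0,0,0,0,0]]]'; python3 h.py 0.619 -0.0072 0.0805 0
```

```text
time: 22.85
tcp_pos: [0.6252, -0.0124, 0.0689]
tcp_rot: [0.497, -0.498, 0.503, -0.502]
ft_force: [-0.6, -0.2, -2.2]
finger_gap: 0.691
t 22.85 p [ 0.6202 -0.0114  0.1014] yaw -0.1 gap 0.691 F [-0.6 -0.2 -2.2] q [ 0.18  0.59 -0.35  1.79  0.27  0.81 -1.88]
turn [-0.01  -0.002  0.001] rows 0.1 shift [-0.0042  0.0209 -0.0012] rows 0.5
```

```bash
python3 -m pendant '[[[-0.004,0.004,-0.001,-0.01,0,0],[0,0.004,0,0,0,0],[0,0,0,0,0,0],[0,0,0,0,0,0],[0,0,0,0,0,0],[0,0,0,0,0,0],[0,0,0,0,0,0],[0,0,0,0,0,0]]]'; python3 h.py 0.619 -0.0072 0.0805 0;  python3 - <<'E'
from h import *
b=viewer.get_image("scene")[235:295,270:330,::-1]
cv2.imwrite("pics/g16.png",cv2.resize(b,(600,600),interpolation=cv2.INTER_NEAREST))
E
```

```text
time: 23.52
tcp_pos: [0.6239, -0.0071, 0.0594]
tcp_rot: [0.501, -0.501, 0.5, -0.499]
ft_force: [-0.0, 0.3, -2.9]
finger_gap: 0.694
t 23.52 p [ 0.6189 -0.0061  0.0919] yaw -0.0 gap 0.694 F [-0.   0.3 -2.9] q [ 0.17  0.6  -0.35  1.78  0.28  0.81 -1.89]
turn [ 0.002 -0.001  0.001] rows 0.0 shift [0.0011 0.0114 0.0001] rows 0.3
```

View pics/g16.png

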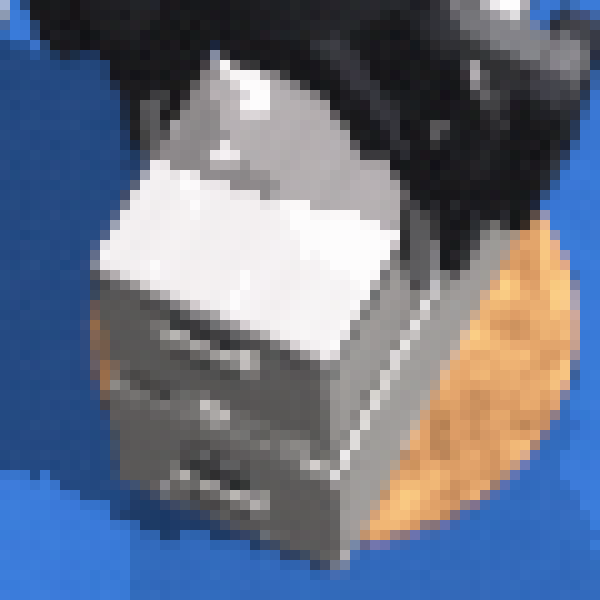

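```bash
python3 - <<'E'
from h import *
for q,z in(((279,261),.1074),((302.7,270.5),.1074)): print(onz("scene",q,z))
E
```

```text
[ 0.67393899 -0.0355664   0.1074    ]
[0.67393885 0.02306922 0.1074    ]
```

```bash
python3 -m pendant '[[[0.001,0.003,-0.002,0,0,0],[0,0.003,0,0,0,0],[0,0.003,0,0,0,0],[0,0.002,0,0,0,0],[0,0.002,0,0,0,0],[0,0,0,0,0,0],[0,0,0,0,0,0],[0,0,0,0,0,0]]]'; python3 h.py 0.619 -0.0072 0.0805 0
```

```text
time: 24.23
tcp_pos: [0.6226, -0.0084, 0.0493]
tcp_rot: [0.5, -0.5, 0.501, -0.499]
ft_force: [-0.0, 0.1, -3.1]
finger_gap: 0.694
t 24.23 p [ 0.6176 -0.0074  0.0818] yaw -0.1 gap 0.694 F [-0.   0.1 -3.1] q [ 0.17  0.61 -0.35  1.79  0.28  0.78 -1.9 ]
turn [-0.    -0.002  0.002] rows 0.0 shift [-0.0002  0.0013  0.0014] rows 0.0
```

```bash
python3 -m pendant '[[[0,0.003,0,0,0,0],[0,0.002,0,0,0,0],[0,0.002,0,0,0,0],[0,0.001,0,0,0,0],[0,0,0,0,0,0],[0,0,0,0,0,0],[0,0,0,0,0,0],[0,0,0,0,0,0]]]'; python3 h.py 0.619 -0.0072 0.0805 0
```

```text
time: 24.9
tcp_pos: [0.6231, -0.0083, 0.0485]
tcp_rot: [0.5, -0.499, 0.502, -0.499]
ft_force: [-2.4, -0.0, 3.4]
finger_gap: 0.693
t 24.9 p [ 0.6181 -0.0073  0.081 ] yaw -0.1 gap 0.693 F [-2.4 -0.   3.4] q [ 0.16  0.61 -0.34  1.79  0.29  0.78 -1.9 ]
turn [-0.001 -0.002  0.004] rows 0.0 shift [-0.0001  0.0005  0.0009] rows 0.0
```

```bash
python3 -m pendant '[[[0,0,0,0,0,0],[0,0,0,0,0,0],[0,0,0,0,0,0],[0,0,0,0,0,0],[0,-0.02,0,0,0,0],[0,-0.03,0,0,0,0],[0.03,-0.02,0,0,0,0],[0.035,0,0,0,0,0]]]' 100; python3 h.py 0.6455 -0.126 0.14 4;  python3 - <<'E'
from h import *
b=viewer.get_image("scene")[225:305,260:350,::-1]
cv2.imwrite("pics/g17.png",cv2.resize(b,(675,600),interpolation=2))
E
```

```text
time: 25.57
tcp_pos: [0.6227, -0.0634, 0.1183]
tcp_rot: [0.503, -0.498, 0.496, -0.503]
ft_force: [1.4, -1.7, -0.6]
finger_gap: 0.997
t 25.57 p [ 0.6177 -0.0624  0.1508] yaw 0.7 gap 0.997 F [ 1.4 -1.7 -0.6] q [ 0.28  0.53 -0.37  1.74  0.23  0.91 -1.75]
turn [ 0.003 -0.057 -0.002] rows 0.5 shift [0.0654 0.0108 0.0233] rows 1.8
```

View pics/g17.png

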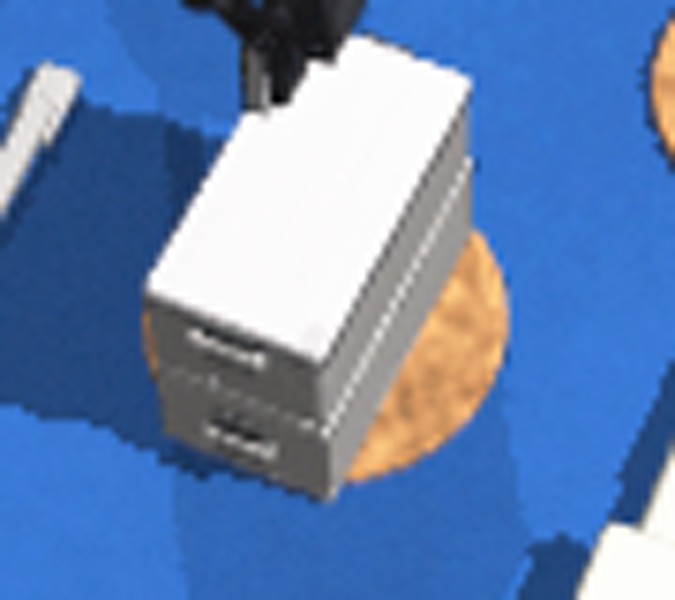

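```bash
python3 -m pendant '[[[0.03,0,0.012,0,-0.03,0],[0.02,0,0.01,0,-0.027,0],[0,0.005,0,0,0,0],[0,0.015,0,0,0,0],[0,0.015,0,0,0,0],[0,0.005,0,0,0,0],[0,0,0,0,0,0],[0,0,0,0,0,0]]]' 40; python3 h.py 0.6455 -0.126 0.06 4;  python3 - <<'E'
from h import *
f=lambda q:(260+q[0]/7.5-.4,225+q[1]/7.5-.4)
P=[onz("scene",f(q),.096) for q in((148,285),(320,358),(470,80),(350,38))]; print(np.round(P,4),np.mean(P,0))
b=viewer.get_image("scene")[200:300,200:320,::-1]
cv2.imwrite("pics/g18.png",cv2.resize(b,(720,600),interpolation=2))
E
```

```text
time: 26.28
tcp_pos: [0.6445, -0.1302, 0.0746]
tcp_rot: [0.516, -0.486, 0.487, -0.511]
ft_force: [-0.9, 0.7, 0.5]
finger_gap: 0.398
t 26.28 p [ 0.6395 -0.1292  0.1071] yaw 3.1 gap 0.398 F [-0.9  0.7  0.5] q [ 0.35  0.63 -0.35  1.69  0.27  0.87 -1.63]
turn [ 0.004 -0.016  0.005] rows 0.1 shift [-0.0028  0.0471  0.0062] rows 1.2
[[ 0.6716 -0.0368  0.096 ]
 [ 0.6728  0.0211  0.096 ]
 [ 0.5644  0.0212  0.096 ]
 [ 0.5655 -0.0199  0.096 ]] [ 0.61861124 -0.00357207  0.096     ]
```

View pics/g18.png

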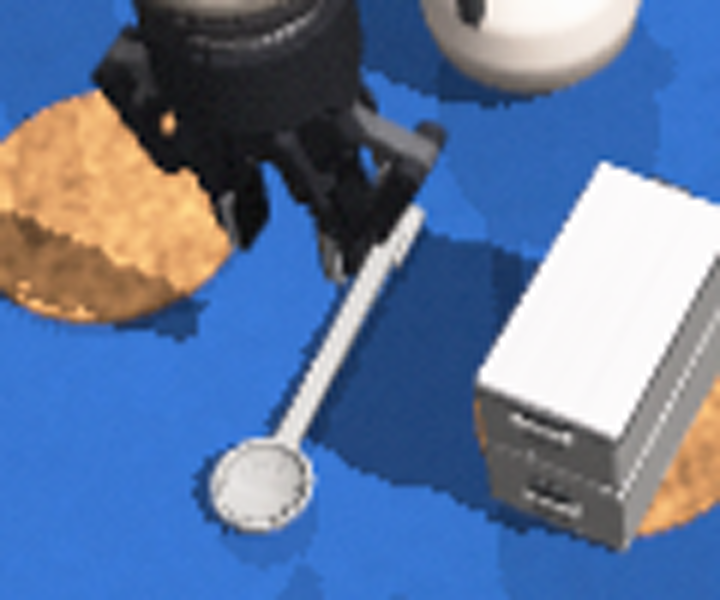

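```bash
python3 -m pendant '[[[-0.003,0.01,0.005,0,-0.016,0.005],[0,0.015,0.001,0,0,0],[0,0.015,0,0,0,0],[0,0.01,0,0,0,0],[0,0,0,0,0,0],[0,0,0,0,0,0],[0,0,0,0,0,0],[0,0,0,0,0,0]]]'; python3 h.py 0.6455 -0.126 0.025 4;  python3 - <<'E'
from h import *
b=viewer.get_image("scene")[200:300,200:320,::-1]
cv2.imwrite("pics/g19.png",cv2.resize(b,(720,600),interpolation=2))
e=onz("scene",(268.3,235.3),.006);c=onz("scene",(243.2,279.8),.006);print(e,c,np.linalg.norm(e-c),np.degrees(np.arctan2(*(c-e)[1::-1])),c+(e-c)/np.linalg.norm(e-c)*.062)
E
```

```text
time: 27.0
tcp_pos: [0.653, -0.1238, 0.0218]
tcp_rot: [-0.518, 0.481, -0.481, 0.518]
ft_force: [0.4, -0.5, 0.5]
finger_gap: 0.399
t 27.0 p [ 0.648  -0.1228  0.0543] yaw 4.3 gap 0.399 F [ 0.4 -0.5  0.5] q [ 0.33  0.7  -0.33  1.7   0.3   0.79 -1.64]
turn [ 0.     0.005 -0.001] rows 0.0 shift [ 0.003   0.0293 -0.0027] rows 0.7
[ 0.566902   -0.12949323  0.006     ] [ 0.7052194  -0.12385261  0.006     ] 0.13843236726896624 2.335240545652296 [ 0.64327089 -0.12637889  0.006     ]
```

View pics/g19.png

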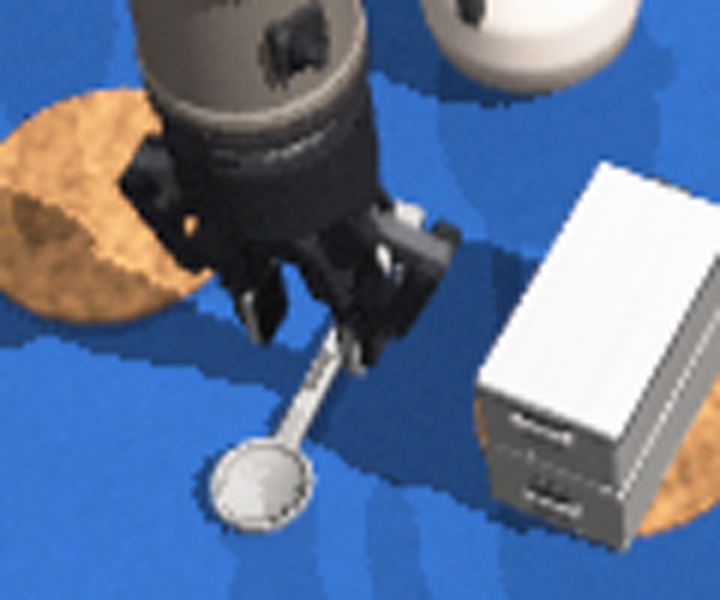

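```bash
python3 -m pendant '[[[0.003,0.006,-0.003,0,0.005,0],[0,0.01,0,0,0,0],[0,0.008,0,0,0,0],[0,0.002,0,0,0,0],[0,0,0,0,0,0],[0,0,0,0,0,0],[0,0,0,0,0,0],[0,0,0,0,0,0]]]'; python3 h.py 0.6455 -0.126 0.025 4;  python3 - <<'E'
from h import *
b=viewer.get_image("scene")[240:300,220:280,::-1]
cv2.imwrite("pics/g20.png",cv2.resize(b,(600,600),interpolation=2))
E
```

```text
time: 27.72
tcp_pos: [0.6507, -0.128, -0.0056]
tcp_rot: [-0.516, 0.482, -0.483, 0.517]
ft_force: [0.1, -0.7, 0.1]
finger_gap: 0.398
t 27.72 p [ 0.6457 -0.127   0.0269] yaw 3.9 gap 0.398 F [ 0.1 -0.7  0.1] q [ 0.33  0.74 -0.32  1.71  0.32  0.74 -1.65]
turn [-0.002 -0.002 -0.   ] rows 0.0 shift [-0.0011  0.0019 -0.0001] rows 0.1
```

View pics/g20.png

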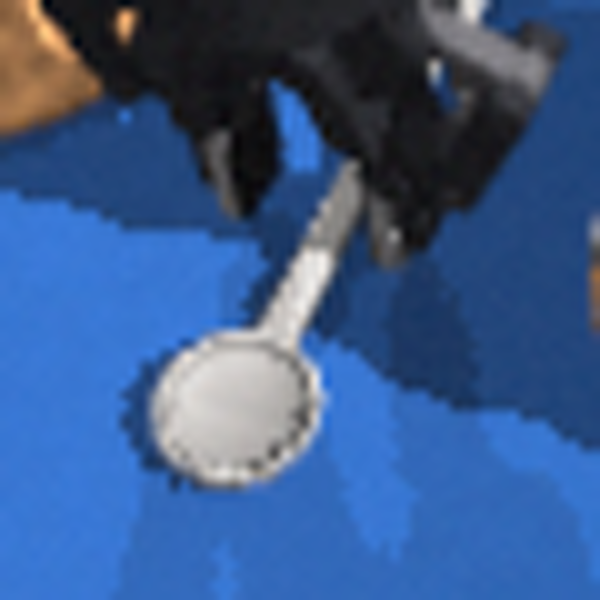

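```bash
python3 -m pendant '[[[-0.002,0.002,0,0,0,0],[0,0,0,0,0,0],[0,0,0,0,0,0],[0,0,0,0,0,0],[0,0,0,0,0,0],[0,0,0,0,0,0],[0,0,0,0,0,0],[0,0,0,0,0,0]]]' 0; python3 h.py 0.6455 -0.126 0.15 4
```

```text
time: 28.43
tcp_pos: [0.6512, -0.1256, -0.0069]
tcp_rot: [-0.516, 0.482, -0.483, 0.518]
ft_force: [-0.6, -0.9, 0.5]
finger_gap: 0.086
t 28.43 p [ 0.6462 -0.1246  0.0256] yaw 3.9 gap 0.086 F [-0.6 -0.9  0.5] q [ 0.32  0.74 -0.32  1.71  0.32  0.74 -1.66]
turn [-0.003 -0.001 -0.   ] rows 0.0 shift [ 0.0013 -0.1244 -0.0008] rows 3.1
```

```bash
python3 -m pendant '[[[0,-0.02,0,0,0,0],[0,-0.03,0,0,0,0],[0,-0.035,0,0,0,0],[0,-0.035,0,0,0.035,0],[0,-0.01,0,0,0.035,0],[0,0,0,0,0,0],[0,0,0,0,0,0],[0,0,0,0,0,0]]]'; python3 h.py 0.62 -0.0074 0.15 0;  python3 - <<'E'
from h import *
b=viewer.get_image("scene")[200:300,200:320,::-1]; a=viewer.get_image("top")[90:170,310:400,::-1]
cv2.imwrite("pics/g21.png",np.hstack([cv2.resize(b,(400,340),interpolation=2),cv2.resize(a,(380,340),interpolation=2)]))
E
```

```text
time: 29.1
tcp_pos: [0.6486, -0.1255, 0.1256]
tcp_rot: [-0.5, 0.501, -0.5, 0.499]
ft_force: [-0.1, 0.7, -0.7]
finger_gap: 0.084
t 29.1 p [ 0.6436 -0.1245  0.1581] yaw -0.1 gap 0.084 F [-0.1  0.7 -0.7] q [ 0.35  0.57 -0.35  1.65  0.23  0.96 -1.66]
turn [ 0.002 -0.002 -0.001] rows 0.0 shift [-0.1171  0.0081 -0.0236] rows 3.0
```

View pics/g21.png

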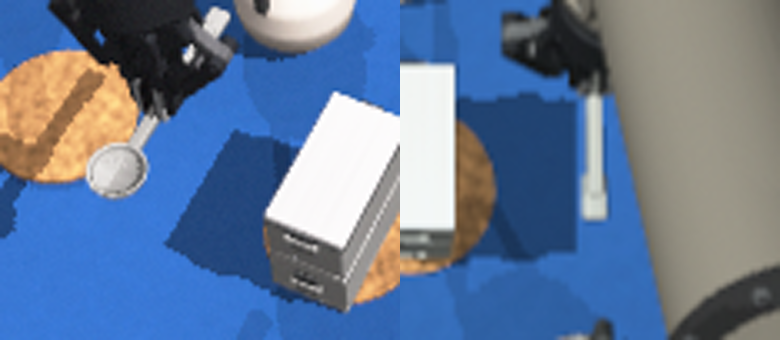

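```bash
python3 -m pendant '[[[-0.035,0,-0.008,0,0,0],[-0.035,0,-0.008,0,0,0],[-0.03,0,-0.007,0,0,0],[-0.008,0,-0.002,0,0,0],[0,0,0,0,0,0],[0,0,0,0,0,0],[0,0,0,0,0,0],[0,0,0,0,0,0]]]'; python3 h.py 0.618 -0.0074 0.15 0
```

```text
time: 29.87
tcp_pos: [0.6173, -0.0187, 0.1141]
tcp_rot: [-0.504, 0.506, -0.496, 0.494]
ft_force: [-0.9, 0.7, -0.1]
finger_gap: 0.085
t 29.87 p [ 0.6123 -0.0177  0.1466] yaw -0.3 gap 0.085 F [-0.9  0.7 -0.1] q [ 0.21  0.53 -0.37  1.75  0.23  0.92 -1.84]
turn [ 0.02  -0.005  0.   ] rows 0.2 shift [-0.0103 -0.0034  0.0057] rows 0.3
```

```bash
python3 -m pendant '[[[-0.007,0,0.004,0.02,-0.005,0],[-0.002,0,0.001,0,0,0],[0,0,0,0,0,0],[0,0,0,0,0,0],[0,0,0,0,0,0],[0,0,0,0,0,0],[0,0,0,0,0,0],[0,0,0,0,0,0]]]'; python3 h.py 0.618 -0.0074 0.1216 0;  python3 - <<'E'
from h import *
b=viewer.get_image("scene")[220:300,260:350,::-1]
cv2.imwrite("pics/g22.png",cv2.resize(b,(675,600),interpolation=2))
E
```

```text
time: 30.53
tcp_pos: [0.6239, -0.0147, 0.1135]
tcp_rot: [0.498, -0.501, 0.503, -0.498]
ft_force: [-0.7, 0.5, -1.0]
finger_gap: 0.088
t 30.53 p [ 0.6189 -0.0137  0.146 ] yaw -0.4 gap 0.088 F [-0.7  0.5 -1. ] q [ 0.2   0.53 -0.37  1.76  0.24  0.9  -1.86]
turn [-0.002 -0.007  0.002] rows 0.1 shift [-0.0063  0.0244 -0.0009] rows 0.6
```

View pics/g22.png

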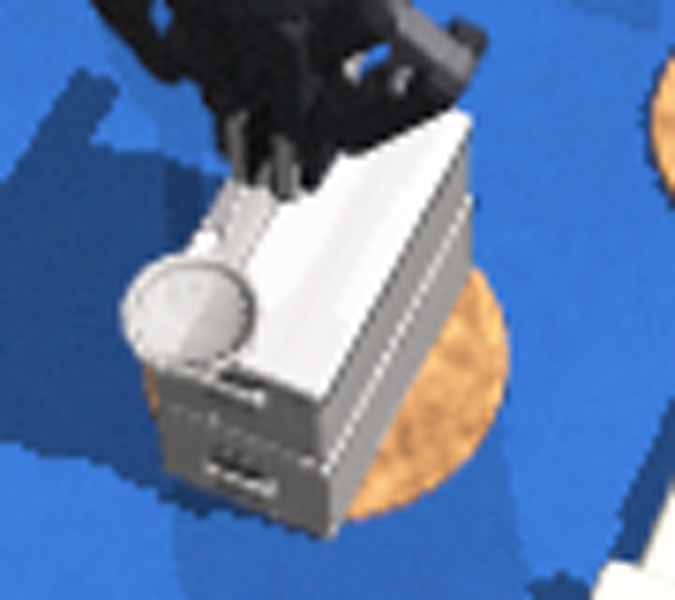

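```bash
python3 - <<'E'
from h import *
print(onz("scene",(284.9,261.4),.1284))
E
python3 -m pendant '[[[-0.004,0.003,0,0,-0.007,0],[-0.002,0.005,0,0,0,0],[0,0.006,0,0,0,0],[0,0,0,0,0,0],[0,0,0,0,0,0],[0,0,0,0,0,0],[0,0,0,0,0,0],[0,0,0,0,0,0]]]'; python3 h.py 0.618 -0.0074 0.1216 0
```

```text
[ 0.68001421 -0.01639156  0.1284    ]
time: 31.25
tcp_pos: [0.6235, -0.0077, 0.0973]
tcp_rot: [0.501, -0.499, 0.5, -0.5]
ft_force: [0.0, -0.4, -0.4]
finger_gap: 0.085
t 31.25 p [ 0.6185 -0.0067  0.1298] yaw 0.1 gap 0.085 F [ 0.  -0.4 -0.4] q [ 0.18  0.55 -0.37  1.77  0.25  0.87 -1.87]
turn [-0.001  0.002  0.002] rows 0.0 shift [ 0.0007  0.0082 -0.0005] rows 0.2
```

```bash
python3 -m pendant '[[[0,0.003,0,0,0,0],[0,0.002,0,0,0,0],[0,0.002,0,0,0,0],[0,0.001,0,0,0,0],[0,0,0,0,0,0],[0,0,0,0,0,0],[0,0,0,0,0,0],[0,0,0,0,0,0]]]'; python3 h.py 0.618 -0.0074 0.1216 0;  python3 - <<'E'
from h import *
b=viewer.get_image("scene")[220:300,260:350,::-1]
cv2.imwrite("pics/g23.png",cv2.resize(b,(675,600),interpolation=2))
E
```

```text
time: 31.92
tcp_pos: [0.624, -0.008, 0.0891]
tcp_rot: [0.5, -0.499, 0.501, -0.5]
ft_force: [0.3, -0.0, -0.5]
finger_gap: 0.089
t 31.92 p [ 0.619  -0.007   0.1216] yaw 0.1 gap 0.089 F [ 0.3 -0.  -0.5] q [ 0.18  0.56 -0.37  1.77  0.26  0.85 -1.87]
turn [-0.002  0.001  0.002] rows 0.0 shift [ 0.0004  0.     -0.001 ] rows 0.0
```

View pics/g23.png

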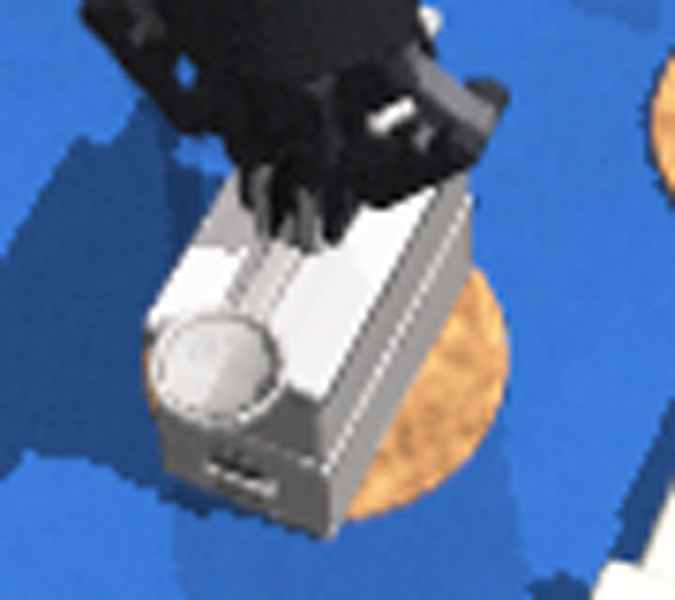

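```bash
python3 -m pendant '[[[0,0.002,0,0,0,0],[0,0.002,0,0,0,0],[0,0,0,0,0,0],[0,0,0,0,0,0],[0,0,0,0,0,0],[0,0,0,0,0,0],[0,0,0,0,0,0],[0,0,0,0,0,0]]]'; python3 h.py 0.618 -0.0074 0.1216 0
```

```text
time: 32.63
tcp_pos: [0.6246, -0.008, 0.0896]
tcp_rot: [0.5, -0.498, 0.502, -0.5]
ft_force: [-0.3, -0.3, -0.6]
finger_gap: 0.086
t 32.63 p [ 0.6196 -0.007   0.1221] yaw 0.0 gap 0.086 F [-0.3 -0.3 -0.6] q [ 0.18  0.56 -0.36  1.77  0.26  0.85 -1.88]
turn [-0.004  0.001  0.003] rows 0.0 shift [ 0.0004  0.0005 -0.0016] rows 0.0
```

```bash
python3 -m pendant '[[[0,0.003,0,0,0,0],[0,0.003,0,0,0,0],[0,0.001,0,0,0,0],[0,0,0,0,0,0],[0,0,0,0,0,0],[0,0,0,0,0,0],[0,0,0,0,0,0],[0,0,0,0,0,0]]]'; python3 h.py 0.618 -0.0074 0.1216 0
```

```text
time: 33.3
tcp_pos: [0.6259, -0.0078, 0.089]
tcp_rot: [0.5, -0.497, 0.503, -0.5]
ft_force: [-1.2, -0.4, 4.6]
finger_gap: 0.087
t 33.3 p [ 0.6209 -0.0068  0.1215] yaw -0.0 gap 0.087 F [-1.2 -0.4  4.6] q [ 0.18  0.56 -0.36  1.77  0.26  0.85 -1.88]
turn [-0.006 -0.     0.005] rows 0.1 shift [ 0.0006 -0.0001 -0.0029] rows 0.1
```

Contact. Release slowly and rise.

```bash
python3 -m pendant '[[[0,-0.001,0,0,0,0],[0,0,0,0,0,0],[0,0,0,0,0,0],[0,0,0,0,0,0],[0,-0.01,0,0,0,0],[0,-0.03,0,0,0,0],[0,-0.035,0,0,0,0],[0,-0.035,0,0,0,0]]]' 35; python3 h.py 0.46 -0.386 0.28 0;  python3 - <<'E'
from h import *
b=viewer.get_image("scene")[220:300,260:350,::-1]
cv2.imwrite("pics/g24.png",cv2.resize(b,(675,600),interpolation=2))
E
```

```text
time: 33.97
tcp_pos: [0.619, -0.0079, 0.195]
tcp_rot: [0.505, -0.502, 0.498, -0.496]
ft_force: [0.3, 0.5, -0.6]
finger_gap: 0.352
t 33.97 p [ 0.614  -0.0069  0.2275] yaw 0.0 gap 0.352 F [ 0.3  0.5 -0.6] q [ 0.21  0.45 -0.4   1.69  0.2   1.06 -1.82]
turn [0.013 0.001 0.005] rows 0.1 shift [ 0.3791 -0.0525 -0.154 ] rows 10.3
```

View pics/g24.png

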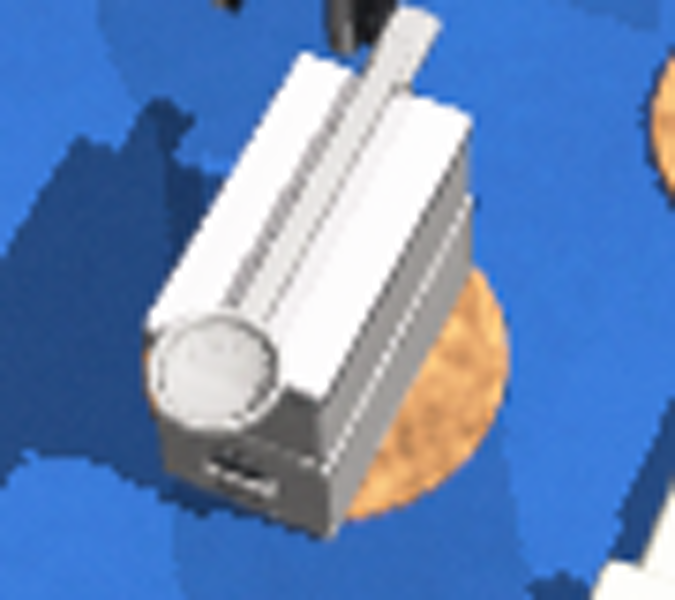

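```bash
python3 -m pendant '[[[0.02,-0.03,-0.005,0.01,0,0.005],[0.037,-0.01,-0.015,0,0,0],[0.037,-0.01,-0.015,0,0,0],[0.037,0,-0.015,0,0,0],[0.037,0,-0.015,0,0,0],[0.037,0,-0.015,0,0,0],[0.037,0,-0.015,0,0,0],[0.037,0,-0.015,0,0,0]]]' 80; python3 h.py 0.456 -0.385 0.25 0
```

```text
time: 34.68
tcp_pos: [0.52, -0.2822, 0.2641]
tcp_rot: [-0.497, 0.487, -0.501, 0.515]
ft_force: [0.5, 0.5, -0.8]
finger_gap: 0.795
t 34.68 p [ 0.515  -0.2812  0.2966] yaw 1.4 gap 0.795 F [ 0.5  0.5 -0.8] q [ 0.65  0.31 -0.31  1.71  0.09  1.11 -1.23]
turn [-0.032  0.025 -0.003] rows 0.3 shift [ 0.1038  0.0466 -0.059 ] rows 3.2
```

```bash
python3 -m pendant '[[[0.03,0.01,-0.018,-0.032,0.025,0],[0.03,0.01,-0.018,0,0,0],[0.015,0.01,-0.01,0,0,0],[0,0.005,0,0,0,0],[0,0,0,0,0,0],[0,0,0,0,0,0],[0,0,0,0,0,0],[0,0,0,0,0,0]]]' 80; python3 h.py 0.456 -0.385 0.22 0;  python3 - <<'E'
from h import *
b=viewer.get_image("scene")[90:210,150:310,::-1]; a=viewer.get_image("top")[140:220,410:500,::-1]
cv2.imwrite("pics/g25.png",np.hstack([cv2.resize(b,(420,315),interpolation=2),cv2.resize(a,(354,315),interpolation=2)]))
E
```

```text
time: 35.35
tcp_pos: [0.4689, -0.3704, 0.2328]
tcp_rot: [0.496, -0.502, 0.506, -0.496]
ft_force: [0.7, -0.0, -0.2]
finger_gap: 0.798
t 35.35 p [ 0.4639 -0.3694  0.2653] yaw -0.8 gap 0.798 F [ 0.7 -0.  -0.2] q [ 0.77  0.35 -0.26  1.72  0.1   1.08 -1.11]
turn [-0.004 -0.015  0.004] rows 0.1 shift [ 0.0156  0.0453 -0.0079] rows 1.2
```

View pics/g25.png

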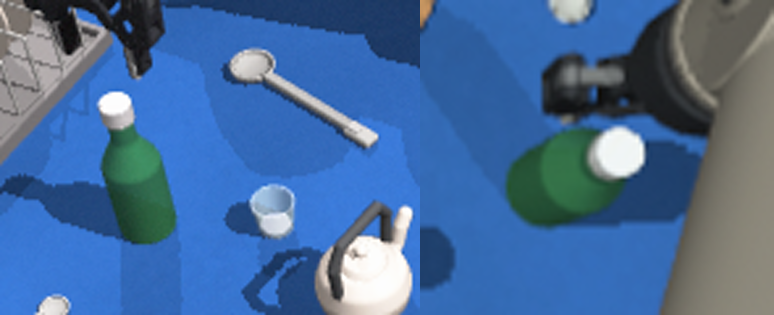

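```bash
python3 - <<'E'
from h import *
o,p,r=st()
for sx in (-.034,-.041,-.048): 
  for zz in(0,.011): print(sx,zz,proj("top",p+r@[sx,.01,zz]),(proj("top",p+r@[sx,.01,zz])-[410,140])*3.94+[420,0],  (proj("scene",p+r@[sx,.01,zz])-[150,90])*2.625)
E
```

```text
-0.034 0 [448.59079804 168.90912544] [572.04774427 113.90195422] [140.45616567  66.06057765]
-0.034 0.011 [448.51123542 164.39019461] [571.73426757  96.09736678] [133.61991808  73.49596436]
-0.041 0 [445.6856602  168.86594131] [560.60150118 113.73180878] [146.96239082  68.32645123]
-0.041 0.011 [445.60923705 164.34671631] [560.30039397  95.92606226] [140.15121318  75.78567029]
-0.048 0 [442.78008348 168.82275067] [549.15352892 113.56163763] [153.48855619  70.59926923]
-0.048 0.011 [442.70680075 164.30323144] [548.86479494  95.75473189] [146.70263499  78.08243213]
```

```bash
python3 -m pendant '[[[0.01,0.005,-0.006,0,-0.015,0],[0.006,0.01,-0.002,0,0,0],[0,0.01,0,0,0,0],[0,0.005,0,0,0,0],[0,0,0,0,0,0],[0,0,0,0,0,0],[0,0,0,0,0,0],[0,0,0,0,0,0]]]' 80; python3 h.py 0.456 -0.385 0.172 0;  python3 - <<'E'
from h import *
b=viewer.get_image("scene")[100:170,160:260,::-1]; a=viewer.get_image("top")[140:210,420:490,::-1]
cv2.imwrite("pics/g26.png",np.hstack([cv2.resize(b,(450,315),interpolation=2),cv2.resize(a,(315,315),interpolation=2)]))
E
```

```text
time: 36.12
tcp_pos: [0.465, -0.3817, 0.201]
tcp_rot: [-0.501, 0.496, -0.5, 0.503]
ft_force: [-0.2, -0.4, 0.4]
finger_gap: 0.801
t 36.12 p [ 0.46   -0.3807  0.2335] yaw 0.5 gap 0.801 F [-0.2 -0.4  0.4] q [ 0.78  0.38 -0.25  1.75  0.11  1.02 -1.07]
turn [-0.006  0.008  0.003] rows 0.1 shift [ 0.0043  0.0615 -0.004 ] rows 1.5
```

View pics/g26.png

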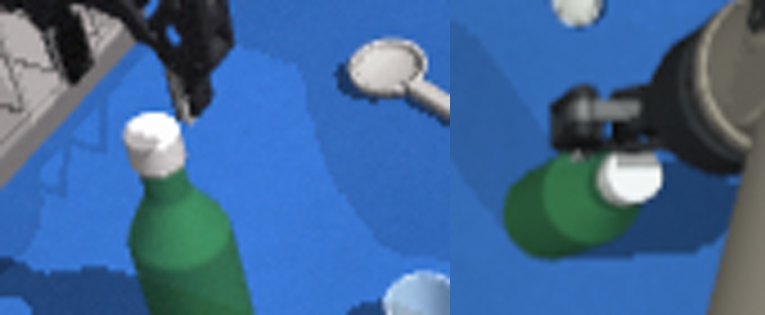

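```bash
python3 - <<'E'
from h import *
o,p,r=st()
g=lambda P:(np.round((proj("top",P)-[420,140])*4.5+[450,0]),np.round((proj("scene",P)-[160,100])*4.5))
print("cap",g([.456,-.385,.18]))
for sx in(-.034,.034):
  for sz in(-.011,.011):
    print(sx,sz,g(p+r@[sx,.013,sz]))
E
```

```text
cap (array([627., 168.]), array([155., 134.]))
-0.034 -0.011 (array([582., 169.]), array([205.,  92.]))
-0.034 0.011 (array([581., 130.]), array([183., 117.]))
0.034 -0.011 (array([706., 168.]), array([101.,  58.]))
0.034 0.011 (array([704., 129.]), array([78., 82.]))
```

```bash
python3 -m pendant '[[[0.004,0.01,-0.006,0,0.008,0.003],[0,0.015,-0.002,0,0,0],[0,0.015,0,0,0,0],[0,0.005,0,0,0,0],[0,0,0,0,0,0],[0,0,0,0,0,0],[0,0,0,0,0,0],[0,0,0,0,0,0]]]' 80; python3 h.py 0.453 -0.385 0.172 0;  python3 - <<'E'
from h import *
b=viewer.get_image("scene")[100:170,160:260,::-1]; a=viewer.get_image("top")[140:210,420:490,::-1]
cv2.imwrite("pics/g27.png",np.hstack([cv2.resize(b,(450,315),interpolation=2),cv2.resize(a,(315,315),interpolation=2)]))
E
```

```text
time: 36.88
tcp_pos: [0.456, -0.3888, 0.155]
tcp_rot: [0.497, -0.498, 0.504, -0.501]
ft_force: [-0.2, -0.1, 0.3]
finger_gap: 0.801
t 36.88 p [ 0.451  -0.3878  0.1875] yaw -0.2 gap 0.801 F [-0.2 -0.1  0.3] q [ 0.79  0.43 -0.24  1.8   0.12  0.92 -1.08]
turn [-0.009 -0.004  0.002] rows 0.1 shift [-0.0028  0.0155  0.002 ] rows 0.4
```

View pics/g27.png

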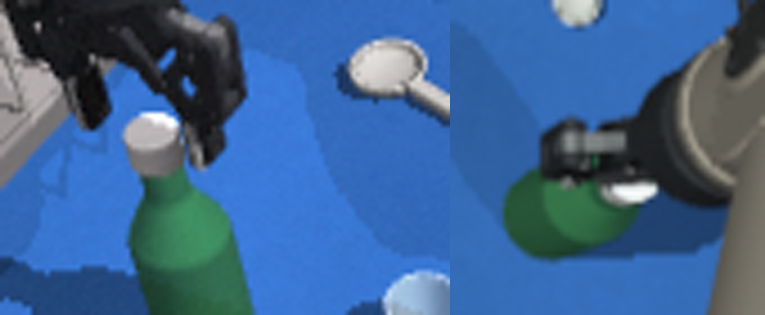

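```bash
python3 -m pendant '[[[0,0.006,0.002,-0.008,0,0],[0,0.006,0,0,0,0],[0,0.003,0,0,0,0],[0,0,0,0,0,0],[0,0,0,0,0,0],[0,0,0,0,0,0],[0,0,0,0,0,0],[0,0,0,0,0,0]]]' 80; python3 h.py 0.453 -0.387 0.172 0;  python3 -m pendant '[[[0,0,0,0,0,0],[0,0,0,0,0,0],[0,0,0,0,0,0],[0,0,0,0,0,0],[0,0,0,0,0,0],[0,0,0,0,0,0],[0,0,0,0,0,0],[0,0,0,0,0,0]]]' 0; python3 h.py 0.453 -0.387 0.172 0; python3 - <<'E'
from h import *
b=viewer.get_image("scene")[100:190,160:260,::-1]; a=viewer.get_image("top")[140:210,420:490,::-1]
cv2.imwrite("pics/g28.png",np.hstack([cv2.resize(b,(450,405),interpolation=2),cv2.resize(a,(315,405),interpolation=2)]))
E
```

```text
time: 37.65
tcp_pos: [0.4594, -0.3888, 0.1394]
tcp_rot: [0.5, -0.499, 0.502, -0.499]
ft_force: [-0.7, 0.2, 0.1]
finger_gap: 0.799
t 37.65 p [ 0.4544 -0.3878  0.1719] yaw -0.2 gap 0.799 F [-0.7  0.2  0.1] q [ 0.78  0.45 -0.24  1.8   0.14  0.9  -1.09]
turn [-0.002 -0.003  0.003] rows 0.0 shift [-0.0008 -0.0001 -0.0014] rows 0.0
time: 38.32
tcp_pos: [0.4596, -0.3893, 0.1401]
tcp_rot: [0.499, -0.499, 0.503, -0.499]
ft_force: [-0.9, 0.4, 0.5]
finger_gap: 0.359
t 38.32 p [ 0.4546 -0.3883  0.1726] yaw -0.2 gap 0.359 F [-0.9  0.4  0.5] q [ 0.78  0.45 -0.24  1.8   0.14  0.9  -1.09]
turn [-0.003 -0.003  0.004] rows 0.1 shift [-0.0013  0.0006 -0.0016] rows 0.1
```

View pics/g28.png

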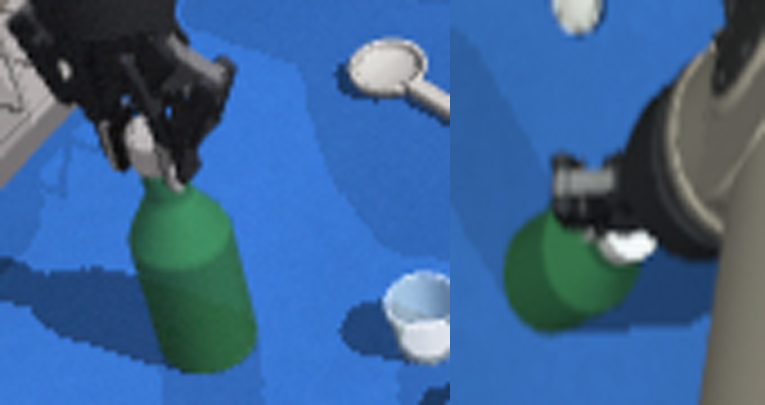

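```bash
python3 -m pendant '[[[0,-0.01,0,0,0,0],[0,-0.02,0,0,0,0],[0,-0.03,0,0,0,0],[0,-0.03,0,0,0,0],[0,-0.03,0,0,0,0],[0,-0.03,0,0,0,0],[0,-0.02,0,0,0,0],[0,0,0,0,0,0]]]'; python3 h.py 0.463 0.111 0.34 0; python3 - <<'E'
from h import *
b=viewer.get_image("scene")[30:190,110:290,::-1]; a=viewer.get_image("top")[110:240,400:530,::-1]
cv2.imwrite("pics/g29.png",np.hstack([cv2.resize(b,(450,400),interpolation=2),cv2.resize(a,(350,400),interpolation=2)]))
E
```

```text
time: 39.08
tcp_pos: [0.4553, -0.3854, 0.3158]
tcp_rot: [-0.5, 0.504, -0.497, 0.499]
ft_force: [0.3, -0.5, -2.0]
finger_gap: 0.353
t 39.08 p [ 0.4503 -0.3844  0.3483] yaw -0.1 gap 0.353 F [ 0.3 -0.5 -2. ] q [ 0.8   0.29 -0.25  1.61  0.08  1.26 -1.04]
turn [ 0.008 -0.002 -0.005] rows 0.1 shift [-0.4954  0.0083  0.0127] rows 12.4
```

View pics/g29.png

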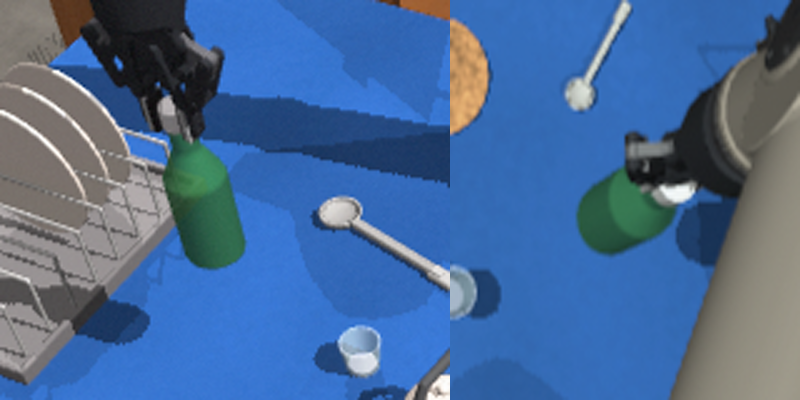

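```bash
python3 -m pendant '[[[-0.02,0,0.003,0.005,0,0],[-0.03,0,0.003,0,0,0],[-0.034,0,0.003,0,0,0],[-0.034,0,0.003,0,0,0],[-0.034,0,0.003,0,0,0],[-0.034,0,0,0,0,0],[-0.034,0,0,0,0,0],[-0.034,0,0,0,0,0]]]'; python3 h.py 0.463 0.111 0.34 0
```

```text
time: 39.85
tcp_pos: [0.4581, -0.1276, 0.293]
tcp_rot: [-0.5, 0.519, -0.491, 0.49]
ft_force: [1.3, -0.1, -3.2]
finger_gap: 0.353
t 39.85 p [ 0.4531 -0.1266  0.3255] yaw -1.1 gap 0.353 F [ 1.3 -0.1 -3.2] q [ 0.53  0.13 -0.42  1.87  0.04  1.2  -1.49]
turn [ 0.038 -0.019 -0.017] rows 0.4 shift [-0.2376 -0.0145  0.0099] rows 6.0
```

```bash
python3 -m pendant '[[[-0.034,0,0,0,0,0],[-0.034,0,0,0,0,0],[-0.034,0,0,0,0,0],[-0.034,0,0,0,0,0],[-0.03,0,0,0,0,0],[-0.02,0,0,0,0,0],[-0.01,0,0,0,0,0],[0,0,0,0,0,0]]]'; python3 h.py 0.463 0.111 0.34 0
```

```text
time: 40.52
tcp_pos: [0.4465, 0.0853, 0.2789]
tcp_rot: [-0.511, 0.524, -0.479, 0.486]
ft_force: [0.1, -0.1, -3.4]
finger_gap: 0.354
t 40.52 p [0.4415 0.0863 0.3114] yaw -0.3 gap 0.354 F [ 0.1 -0.1 -3.4] q [ 0.26  0.14 -0.61  1.91  0.04  1.18 -1.93]
turn [ 0.069 -0.006 -0.02 ] rows 0.6 shift [-0.0247 -0.0286  0.0215] rows 1.1
```

```bash
python3 -m pendant '[[[-0.012,0,0.01,0.035,-0.005,-0.01],[-0.008,0.01,0.008,0.034,0,-0.01],[0,0.02,0.003,0,0,0],[0,0.02,0,0,0,0],[0,0.01,0,0,0,0],[0,0,0,0,0,0],[0,0,0,0,0,0],[0,0,0,0,0,0]]]'; python3 h.py 0.463 0.111 0.2 0; python3 - <<'E'
from h import *
b=viewer.get_image("scene")[120:270,290:450,::-1]; a=viewer.get_image("top")[110:240,220:340,::-1]
cv2.imwrite("pics/g30.png",np.hstack([cv2.resize(b,(430,400),interpolation=2),cv2.resize(a,(370,400),interpolation=2)]))
E
```

```text
time: 41.18
tcp_pos: [0.461, 0.0977, 0.206]
tcp_rot: [0.505, -0.503, 0.499, -0.493]
ft_force: [-0.0, -0.0, -3.1]
finger_gap: 0.351
t 41.18 p [0.456  0.0987 0.2385] yaw -0.2 gap 0.351 F [-0.  -0.  -3.1] q [ 0.2   0.22 -0.61  2.    0.15  0.99 -2.06]
turn [ 0.016 -0.004  0.007] rows 0.1 shift [-0.0123  0.0385  0.007 ] rows 1.0
```

View pics/g30.png

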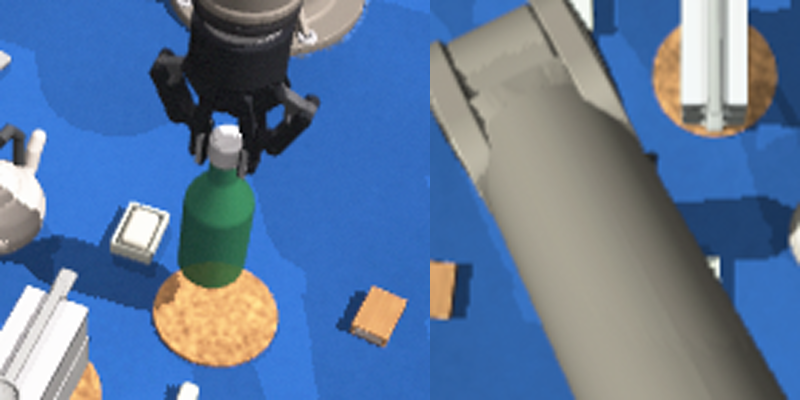

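```bash
cat >> h.py <<'E'
def base(q,z,rad):
    o,d=ray("scene",q); P=onz("scene",q,z); h=(P-o)[:2]; return P[:2]+h/np.linalg.norm(h)*rad
E
python3 - <<'E'
from h import *
print(base((290+214/2.6875-.3,120+286/2.667-.3),.066,.031))
E
```

```text
[0.44598897 0.10115509]
```

```bash
python3 -m pendant '[[[-0.008,0.005,0.01,0.016,-0.004,0.007],[-0.003,0.015,0.004,0,0,0],[0,0.015,0,0,0,0],[0,0.008,0,0,0,0],[0,0,0,0,0,0],[0,0,0,0,0,0],[0,0,0,0,0,0],[0,0,0,0,0,0]]]'; python3 h.py 0.463 0.111 0.18 0; python3 - <<'E'
from h import *
b=viewer.get_image("scene")[180:270,320:440,::-1]
cv2.imwrite("pics/g31.png",cv2.resize(b,(800,600),interpolation=2))
E
```

```text
time: 41.95
tcp_pos: [0.4839, 0.1131, 0.1669]
tcp_rot: [-0.494, 0.497, -0.503, 0.506]
ft_force: [-0.2, 0.2, -3.6]
finger_gap: 0.356
t 41.95 p [0.4789 0.1141 0.1994] yaw -0.0 gap 0.356 F [-0.2  0.2 -3.6] q [ 0.16  0.29 -0.6   2.01  0.22  0.88 -2.13]
turn [-0.018 -0.    -0.006] rows 0.2 shift [ 0.0031  0.0194 -0.0159] rows 0.6
```

View pics/g31.png

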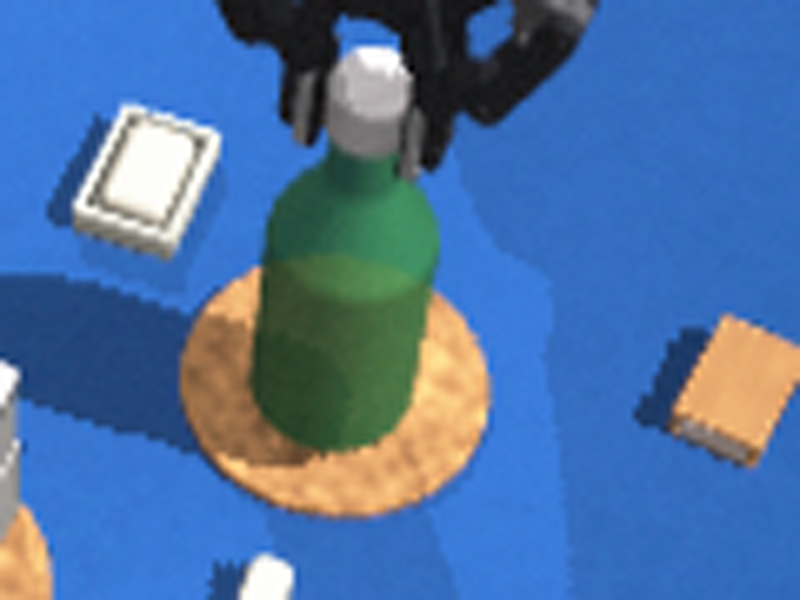

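```bash
python3 - <<'E'
from h import *
print(base((320+333/6.667-.4,180+450/6.667-.4),.027,.031))
E
python3 h.py 0.463 0.111 0.18 0
```

```text
[0.47600547 0.11689273]
t 42.0 p [0.479  0.1141 0.1995] yaw -0.0 gap 0.352 F [ 0.8 -0.  -3.1] q [ 0.16  0.29 -0.6   2.01  0.22  0.88 -2.13]
turn [-0.019 -0.    -0.006] rows 0.2 shift [ 0.0031  0.0195 -0.016 ] rows 0.6
```

```bash
python3 -m pendant '[[[0.004,0,-0.005,-0.01,0,-0.004],[0.001,0,-0.002,-0.004,0,0],[0,0,0,0,0,0],[0,0,0,0,0,0],[0,0.004,0,0,0,0],[0,0.004,0,0,0,0],[0,0,0,0,0,0],[0,0,0,0,0,0]]]'; python3 h.py 0.470 0.108 0.1776 0; python3 - <<'E'
from h import *
b=viewer.get_image("scene")[180:270,320:440,::-1]
cv2.imwrite("pics/g32.png",cv2.resize(b,(800,600),interpolation=2))
E
```

```text
time: 42.67
tcp_pos: [0.4771, 0.1073, 0.1597]
tcp_rot: [-0.498, 0.499, -0.502, 0.502]
ft_force: [0.6, 0.2, -2.5]
finger_gap: 0.355
t 42.67 p [0.4721 0.1083 0.1922] yaw -0.1 gap 0.355 F [ 0.6  0.2 -2.5] q [ 0.16  0.3  -0.6   2.02  0.22  0.88 -2.13]
turn [-0.006 -0.001 -0.002] rows 0.1 shift [ 0.0003  0.0146 -0.0021] rows 0.4
```

View pics/g32.png

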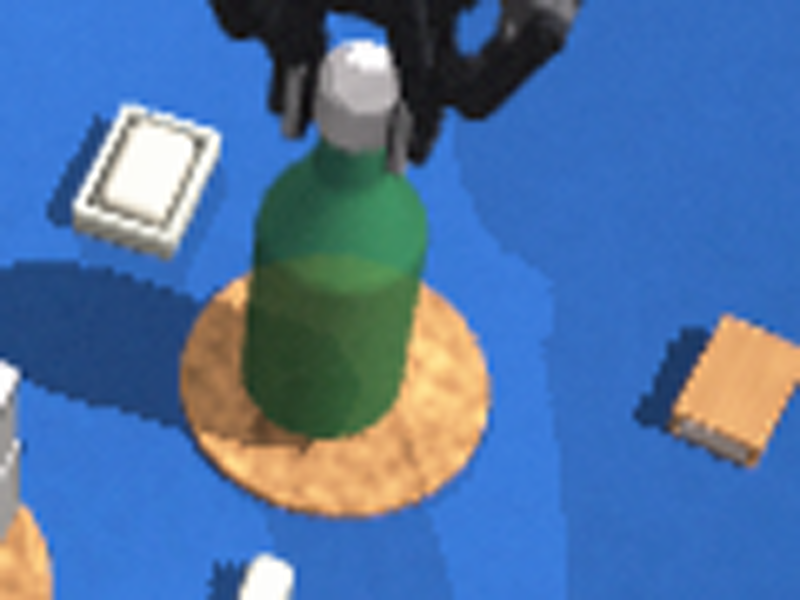

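```bash
python3 - <<'E'
from h import *
print(base((320+322/6.667-.4,180+440/6.667-.4),.0196,.031))
E
```

```text
[0.46898758 0.11024883]
```

```bash
python3 -m pendant '[[[0,0.003,-0.003,-0.005,0,-0.002],[0,0.004,0,0,0,0],[0,0.004,0,0,0,0],[0,0.002,0,0,0,0],[0,0,0,0,0,0],[0,0,0,0,0,0],[0,0,0,0,0,0],[0,0,0,0,0,0]]]'; python3 h.py 0.469 0.108 0.1776 0
```

```text
time: 43.38
tcp_pos: [0.4738, 0.1075, 0.1451]
tcp_rot: [0.5, -0.5, 0.5, -0.5]
ft_force: [-0.3, 0.4, -3.5]
finger_gap: 0.355
t 43.38 p [0.4688 0.1085 0.1776] yaw -0.0 gap 0.355 F [-0.3  0.4 -3.5] q [ 0.15  0.32 -0.59  2.04  0.23  0.85 -2.14]
turn [-0.    -0.001  0.001] rows 0.0 shift [ 0.0005 -0.      0.0002] rows 0.0
```

```bash
python3 -m pendant '[[[0,0.002,0,0,0,0],[0,0.002,0,0,0,0],[0,0.001,0,0,0,0],[0,0,0,0,0,0],[0,0,0,0,0,0],[0,0,0,0,0,0],[0,0,0,0,0,0],[0,0,0,0,0,0]]]'; python3 h.py 0.469 0.108 0.1776 0; python3 - <<'E'
from h import *
b=viewer.get_image("scene")[180:270,320:440,::-1]
cv2.imwrite("pics/g33.png",cv2.resize(b,(800,600),interpolation=2))
E
```

```text
time: 44.05
tcp_pos: [0.4778, 0.1083, 0.1453]
tcp_rot: [0.498, -0.498, 0.503, -0.502]
ft_force: [-0.7, 0.1, -3.5]
finger_gap: 0.355
t 44.05 p [0.4728 0.1093 0.1778] yaw -0.1 gap 0.355 F [-0.7  0.1 -3.5] q [ 0.15  0.32 -0.59  2.04  0.24  0.84 -2.15]
turn [-0.009 -0.002  0.001] rows 0.1 shift [ 0.0013  0.0002 -0.0038] rows 0.1
```

View pics/g33.png

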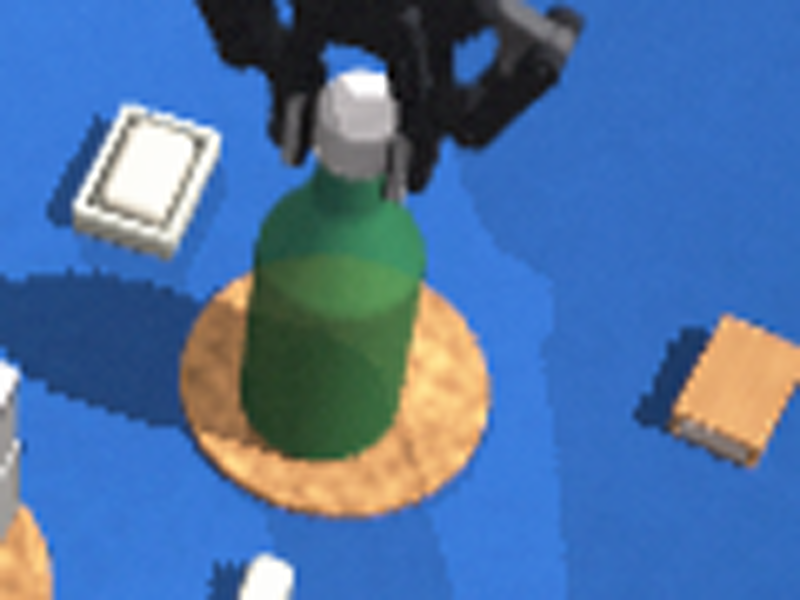

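```bash
python3 - <<'E'
from h import *
print(base((320+320/6.667-.4,180+460/6.667-.4),.0055,.031))
E
python3 -m pendant '[[[0,0.002,-0.003,-0.008,0,0],[0,0.003,-0.001,0,0,0],[0,0.002,0,0,0,0],[0,0,0,0,0,0],[0,0,0,0,0,0],[0,0,0,0,0,0],[0,0,0,0,0,0],[0,0,0,0,0,0]]]'; python3 h.py 0.469 0.108 0.1776 0
```

```text
[0.46882362 0.11059698]
time: 44.77
tcp_pos: [0.4816, 0.1088, 0.1454]
tcp_rot: [0.496, -0.497, 0.505, -0.503]
ft_force: [-0.1, 0.6, -2.8]
finger_gap: 0.359
t 44.77 p [0.4766 0.1098 0.1779] yaw -0.2 gap 0.359 F [-0.1  0.6 -2.8] q [ 0.15  0.32 -0.59  2.03  0.25  0.84 -2.15]
turn [-0.015 -0.003  0.001] rows 0.1 shift [ 0.0018  0.0003 -0.0076] rows 0.2
```

```bash
python3 -m pendant '[[[0,-0.006,0,0,0,0],[0,-0.002,-0.004,-0.008,0,0],[0,0,-0.003,-0.006,0,0],[0,0,0,0,0,0],[0,0,0,0,0,0],[0,0,0,0,0,0],[0,0,0,0,0,0],[0,0,0,0,0,0]]]'; python3 h.py 0.469 0.108 0.1776 0; python3 - <<'E'
from h import *
b=viewer.get_image("scene")[180:270,320:440,::-1]
cv2.imwrite("pics/g34.png",cv2.resize(b,(800,600),interpolation=2))
E
```

```text
time: 45.43
tcp_pos: [0.4726, 0.1086, 0.1532]
tcp_rot: [-0.5, 0.501, -0.5, 0.498]
ft_force: [-1.2, 0.4, -2.7]
finger_gap: 0.356
t 45.43 p [0.4676 0.1096 0.1857] yaw -0.2 gap 0.356 F [-1.2  0.4 -2.7] q [ 0.16  0.31 -0.6   2.03  0.22  0.87 -2.14]
turn [ 0.002 -0.003  0.001] rows 0.0 shift [0.0016 0.0081 0.0014] rows 0.2
```

View pics/g34.png

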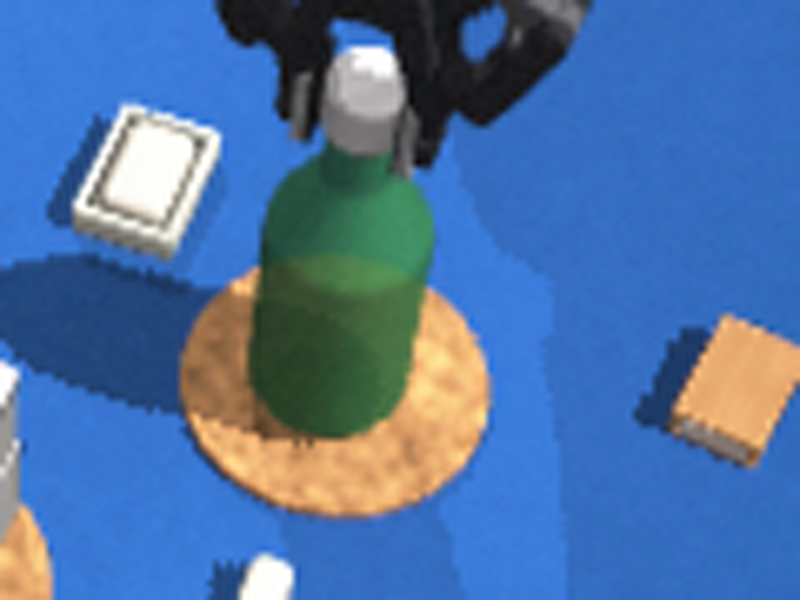

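```bash
python3 - <<'E'
from h import *
print(base((320+330/6.667-.4,180+439/6.667-.4),.0131,.031))
E
python3 -m pendant '[[[0.001,0.004,0,0,0,0],[0,0.004,0,0,0,0],[0,0.001,0,0,0,0],[0,0,0,0,0,0],[0,0,0,0,0,0],[0,0,0,0,0,0],[0,0,0,0,0,0],[0,0,0,0,0,0]]]'; python3 h.py 0.467 0.108 0.1776 0
```

```text
[0.46321101 0.11198858]
time: 46.15
tcp_pos: [0.4748, 0.1079, 0.145]
tcp_rot: [0.499, -0.5, 0.502, -0.499]
ft_force: [-0.2, 0.4, 1.1]
finger_gap: 0.351
t 46.15 p [0.4698 0.1089 0.1775] yaw -0.2 gap 0.351 F [-0.2  0.4  1.1] q [ 0.15  0.32 -0.59  2.04  0.24  0.85 -2.15]
turn [-0.002 -0.003  0.001] rows 0.0 shift [ 0.0009 -0.0001 -0.0028] rows 0.1
```

```bash
python3 -m pendant '[[[0,0,0,0,0,0],[0,0,0,0,0,0],[0,0,0,0,0,0],[0,0,0,0,0,0],[0,-0.01,0,0,0,0],[0,-0.03,0,0,0,0],[0,-0.035,0,0,0,0],[0,-0.035,0,0,0,0]]]' 80; python3 h.py 0.455 -0.125 0.2 -9; python3 - <<'E'
from h import *
b=viewer.get_image("scene")[150:270,290:450,::-1]
cv2.imwrite("pics/g35.png",cv2.resize(b,(800,600),interpolation=2))
E
```

```text
time: 46.82
tcp_pos: [0.4697, 0.107, 0.253]
tcp_rot: [0.504, -0.503, 0.497, -0.496]
ft_force: [1.4, 0.3, 0.8]
finger_gap: 0.804
t 46.82 p [0.4647 0.108  0.2855] yaw -0.1 gap 0.804 F [1.4 0.3 0.8] q [ 0.21  0.18 -0.62  1.92  0.12  1.09 -2.04]
turn [0.014 0.156 0.003] rows 1.3 shift [0.2316 0.0855 0.0269] rows 6.2
```

View pics/g35.png

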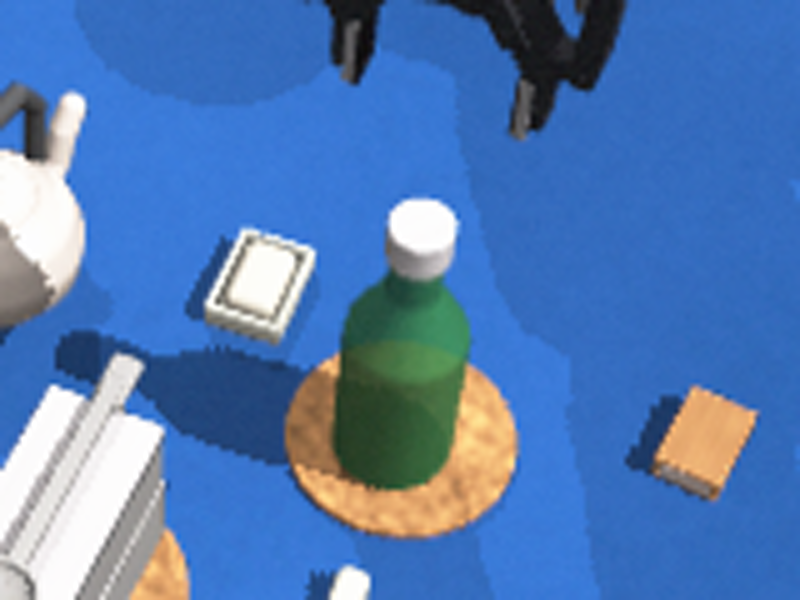

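```bash
python3 -m pendant '[[[0.03,0,0,0.014,0.05,0],[0.036,0,0.001,0,0.05,0],[0.036,0.01,0.003,0,0.05,0],[0.036,0.015,0.005,0,0,0],[0.036,0.015,0.005,0,0,0],[0.03,0.015,0.005,0,0,0],[0.01,0.01,0.002,0,0,0],[0,0,0,0,0,0]]]' 70; python3 h.py 0.453 -0.126 0.17 -9
```

```text
time: 47.53
tcp_pos: [0.4801, -0.1107, 0.2059]
tcp_rot: [0.451, -0.528, 0.544, -0.471]
ft_force: [-0.5, 1.4, 0.1]
finger_gap: 0.7
t 47.53 p [ 0.4751 -0.1097  0.2384] yaw -8.7 gap 0.7 F [-0.5  1.4  0.1] q [ 0.5   0.2  -0.44  2.    0.1   0.93 -1.72]
turn [-0.037  0.006 -0.007] rows 0.3 shift [ 0.0195  0.0684 -0.0192] rows 1.8
```

```bash
python3 -m pendant '[[[0.01,0.005,-0.01,-0.03,0.006,-0.007],[0.006,0.015,-0.004,-0.007,0,0],[0,0.02,0,0,0,0],[0,0.015,0,0,0,0],[0,0,0,0,0,0],[0,0,0,0,0,0],[0,0,0,0,0,0],[0,0,0,0,0,0]]]' 70; python3 h.py 0.453 -0.126 0.17 -9; python3 - <<'E'
from h import *
b=viewer.get_image("scene")[130:230,220:350,::-1]; 
cv2.imwrite("pics/g36.png",cv2.resize(b,(780,600),interpolation=2))
E
```

```text
time: 48.2
tcp_pos: [0.465, -0.1176, 0.1545]
tcp_rot: [-0.462, 0.536, -0.535, 0.461]
ft_force: [-0.2, -0.2, -0.1]
finger_gap: 0.698
t 48.2 p [ 0.46   -0.1166  0.187 ] yaw -8.4 gap 0.698 F [-0.2 -0.2 -0.1] q [ 0.49  0.27 -0.43  2.05  0.15  0.85 -1.74]
turn [ 0.003  0.01  -0.   ] rows 0.1 shift [ 0.0104  0.017  -0.0055] rows 0.5
```

View pics/g36.png

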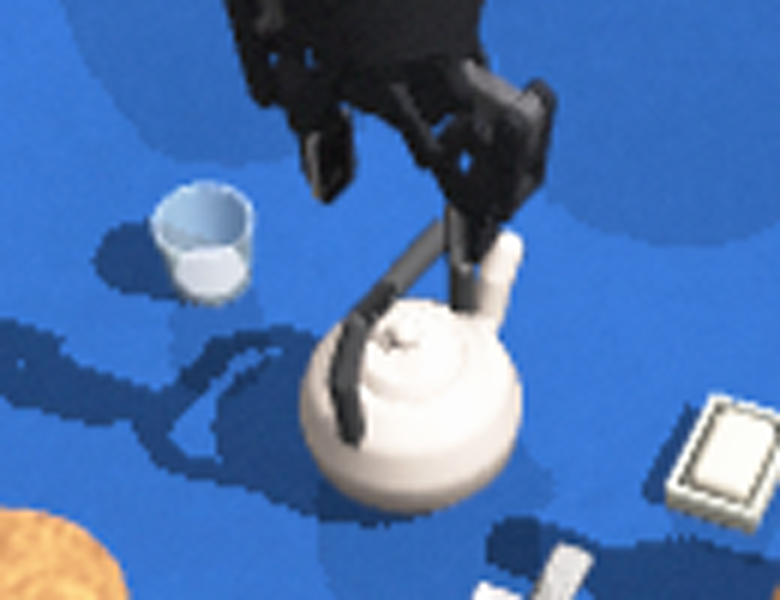

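```bash
python3 -m pendant '[[[0.007,0.01,-0.004,0,0.01,0],[0.002,0.012,-0.001,0,0,0],[0,0.012,0,0,0,0],[0,0.005,0,0,0,0],[0,0,0,0,0,0],[0,0,0,0,0,0],[0,0,0,0,0,0],[0,0,0,0,0,0]]]' 70; python3 h.py 0.453 -0.126 0.128 -9; python3 - <<'E'
from h import *
b=viewer.get_image("scene")[130:230,220:350,::-1]; 
cv2.imwrite("pics/g37.png",cv2.resize(b,(780,600),interpolation=2))
E
```

```text
time: 48.92
tcp_pos: [0.4596, -0.1284, 0.1163]
tcp_rot: [0.458, -0.537, 0.54, -0.459]
ft_force: [-0.1, -0.2, 0.6]
finger_gap: 0.698
t 48.92 p [ 0.4546 -0.1274  0.1488] yaw -9.2 gap 0.698 F [-0.1 -0.2  0.6] q [ 0.49  0.32 -0.41  2.09  0.18  0.76 -1.76]
turn [-0.004 -0.004  0.002] rows 0.0 shift [-0.0011  0.0208 -0.0018] rows 0.5
```

View pics/g37.png

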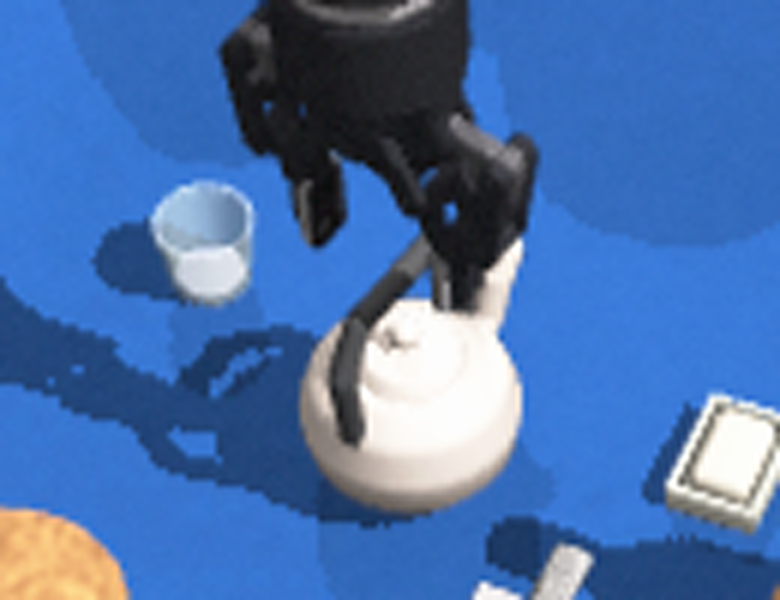

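```bash
python3 -m pendant '[[[-0.001,0.008,-0.001,-0.004,-0.004,0],[0,0.008,0,0,0,0],[0,0.004,0,0,0,0],[0,0,0,0,0,0],[0,0,0,0,0,0],[0,0,0,0,0,0],[0,0,0,0,0,0],[0,0,0,0,0,0]]]' 70; python3 h.py 0.453 -0.126 0.128 -9; python3 -m pendant '[[[0,0,0,0,0,0],[0,0,0,0,0,0],[0,0,0,0,0,0],[0,0,0,0,0,0],[0,0,0,0,0,0],[0,0,0,0,0,0],[0,0,0,0,0,0],[0,0,0,0,0,0]]]' 0; python3 h.py 0.453 -0.126 0.128 -9; python3 - <<'E'
from h import *
b=viewer.get_image("scene")[130:230,220:350,::-1]; 
cv2.imwrite("pics/g38.png",cv2.resize(b,(780,600),interpolation=2))
E
```

```text
time: 49.63
tcp_pos: [0.4595, -0.1269, 0.0948]
tcp_rot: [0.46, -0.537, 0.538, -0.459]
ft_force: [-0.1, -0.0, 0.6]
finger_gap: 0.701
t 49.63 p [ 0.4545 -0.1259  0.1273] yaw -8.9 gap 0.701 F [-0.1 -0.   0.6] q [ 0.47  0.35 -0.4   2.11  0.21  0.71 -1.79]
turn [-0.001  0.002  0.002] rows 0.0 shift [ 0.0003 -0.0007 -0.0015] rows 0.0
time: 50.3
tcp_pos: [0.4598, -0.1276, 0.0954]
tcp_rot: [0.46, -0.536, 0.539, -0.459]
ft_force: [1.2, -1.7, 0.3]
finger_gap: 0.114
t 50.3 p [ 0.4548 -0.1266  0.1279] yaw -9.0 gap 0.114 F [ 1.2 -1.7  0.3] q [ 0.47  0.35 -0.4   2.11  0.21  0.71 -1.79]
turn [-0.002  0.001  0.002] rows 0.0 shift [-0.0003 -0.0001 -0.0019] rows 0.0
```

View pics/g38.png

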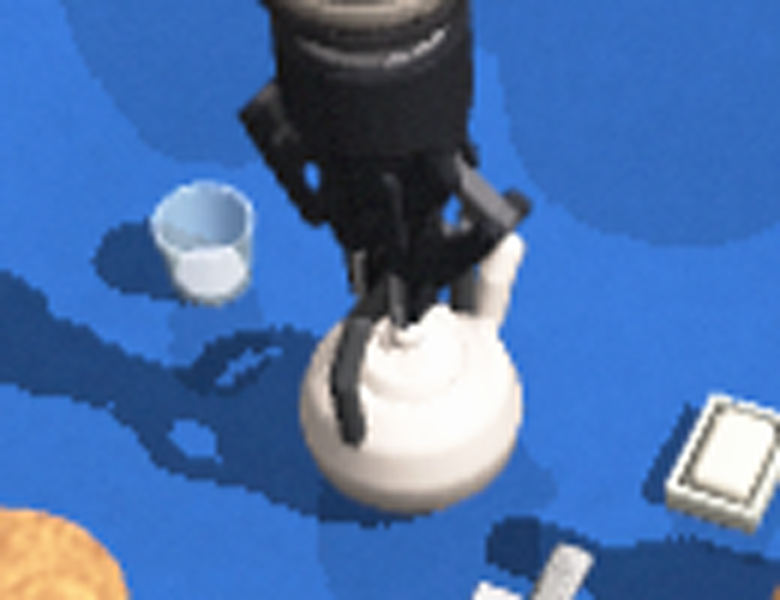

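```bash
python3 -m pendant '[[[0,-0.008,0,0,0,0],[0,-0.015,0,0,0,0],[0,-0.02,0,0,0,0],[0,-0.02,0,0,0,0],[0,-0.01,0,0,0,0],[0,0,0,0,0,0],[0,0,0,0,0,0],[0,0,0,0,0,0]]]'; python3 h.py 0.614 -0.25 0.19 -9; python3 - <<'E'
from h import *
b=viewer.get_image("scene")[100:230,210:360,::-1]; 
cv2.imwrite("pics/g39.png",cv2.resize(b,(690,600),interpolation=2))
E
```

```text
time: 51.02
tcp_pos: [0.4541, -0.1254, 0.1692]
tcp_rot: [-0.462, 0.54, -0.535, 0.458]
ft_force: [1.0, -0.3, -4.3]
finger_gap: 0.115
t 51.02 p [ 0.4491 -0.1244  0.2017] yaw -8.8 gap 0.115 F [ 1.  -0.3 -4.3] q [ 0.51  0.24 -0.43  2.05  0.13  0.89 -1.71]
turn [0.009 0.003 0.   ] rows 0.1 shift [0.0983 0.0117 0.1825] rows 5.2
```

View pics/g39.png

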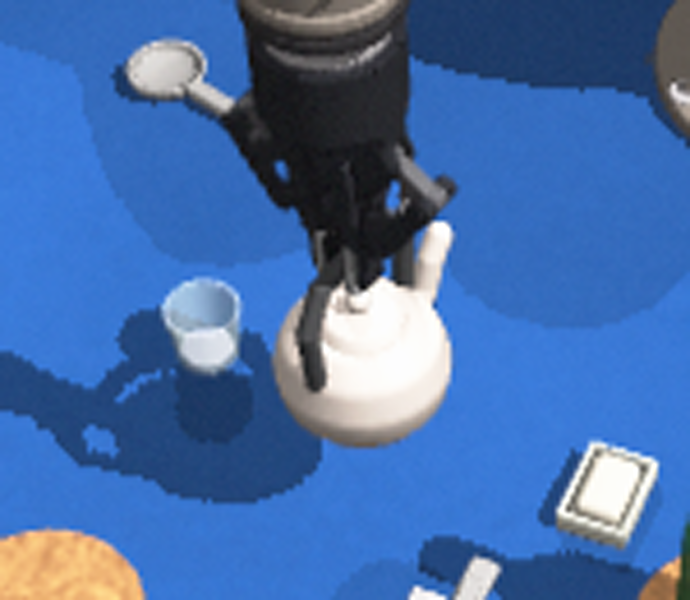

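Teapot lifted level (base about 74 mm up). Carry it to the right mat.

```bash
python3 -m pendant '[[[0.01,0,0.018,0.008,0,0],[0.016,0,0.028,0,0,0],[0.018,0,0.032,0,0,0],[0.018,0,0.032,0,0,0],[0.016,0,0.028,0,0,0],[0.008,0,0.016,0,0,0],[0,0,0,0,0,0],[0,0,0,0,0,0]]]'; python3 h.py 0.617 -0.25 0.15 -9
```

```text
time: 51.73
tcp_pos: [0.591, -0.2365, 0.1547]
tcp_rot: [-0.466, 0.542, -0.53, 0.456]
ft_force: [-0.7, 0.6, -4.6]
finger_gap: 0.115
t 51.73 p [ 0.586  -0.2355  0.1872] yaw -8.7 gap 0.115 F [-0.7  0.6 -4.6] q [ 0.54  0.51 -0.35  1.67  0.2   1.01 -1.61]
turn [ 0.022  0.006 -0.001] rows 0.2 shift [0.0095 0.0372 0.0329] rows 1.3
```

```bash
python3 -m pendant '[[[0.004,0.005,0.015,0.02,0.006,0],[0.004,0.01,0.012,0,0,0],[0,0.012,0,0,0,0],[0,0.005,0,0,0,0],[0,0,0,0,0,0],[0,0,0,0,0,0],[0,0,0,0,0,0],[0,0,0,0,0,0]]]'; python3 h.py 0.617 -0.25 0.15 -9; python3 - <<'E'
from h import *
b=viewer.get_image("scene")[140:265,150:290,::-1]; a=viewer.get_image("top")[80:190,330:450,::-1]
cv2.imwrite("pics/g40.png",np.hstack([cv2.resize(b,(448,400),interpolation=2),cv2.resize(a,(350,400),interpolation=2)]))
E
```

```text
time: 52.4
tcp_pos: [0.6121, -0.2445, 0.1151]
tcp_rot: [-0.461, 0.541, -0.534, 0.459]
ft_force: [-0.1, 0.1, -3.8]
finger_gap: 0.116
t 52.4 p [ 0.6071 -0.2435  0.1476] yaw -8.9 gap 0.116 F [-0.1  0.1 -3.8] q [ 0.52  0.58 -0.34  1.66  0.22  0.95 -1.62]
turn [ 0.01   0.002 -0.004] rows 0.1 shift [ 0.0049 -0.0024  0.0108] rows 0.3
```

View pics/g40.png

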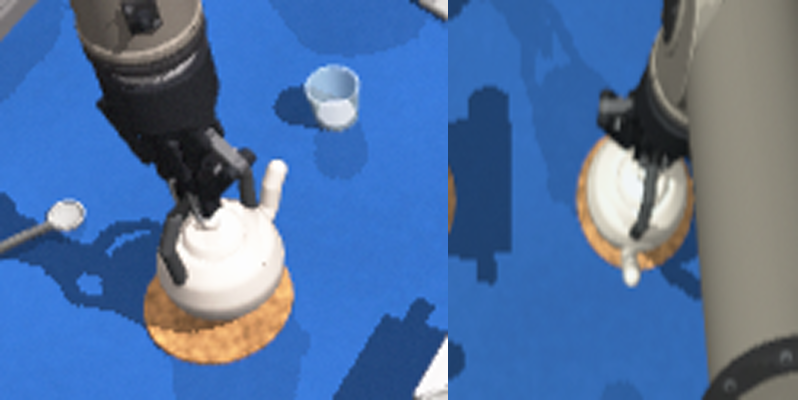

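```bash
python3 - <<'E'
from h import *
print(onz("top",(395.0-.3,134.4-.3),.06))
# scene: body max extents: left 157,right 285 at row ~258
print(onz("scene",(150+221/3.2-.3,140+258/3.2-.3),.06))
E
```

```text
[ 0.59899741 -0.24258289  0.06      ]
[ 0.60805995 -0.24195444  0.06      ]
```

```bash
python3 -m pendant '[[[0.005,0.002,0.007,0.008,0,-0.004],[0.002,0.003,0.003,0,0,0],[0,0.003,0,0,0,0],[0,0,0,0,0,0],[0,0,0,0,0,0],[0,0,0,0,0,0],[0,0,0,0,0,0],[0,0,0,0,0,0]]]'; python3 h.py 0.617 -0.2515 0.133 -9; python3 - <<'E'
from h import *
b=viewer.get_image("scene")[180:265,180:275,::-1]; a=viewer.get_image("top")[100:180,350:430,::-1]
cv2.imwrite("pics/g41.png",np.hstack([cv2.resize(b,(400,358),interpolation=2),cv2.resize(a,(358,358),interpolation=2)]))
E
```

```text
time: 53.17
tcp_pos: [0.623, -0.2547, 0.1079]
tcp_rot: [0.46, -0.536, 0.538, -0.46]
ft_force: [-0.1, 0.7, -3.9]
finger_gap: 0.109
t 53.17 p [ 0.618  -0.2537  0.1404] yaw -8.9 gap 0.109 F [-0.1  0.7 -3.9] q [ 0.53  0.61 -0.33  1.64  0.23  0.94 -1.61]
turn [-0.002  0.002  0.002] rows 0.0 shift [-0.002   0.0074 -0.0013] rows 0.2
```

View pics/g41.png

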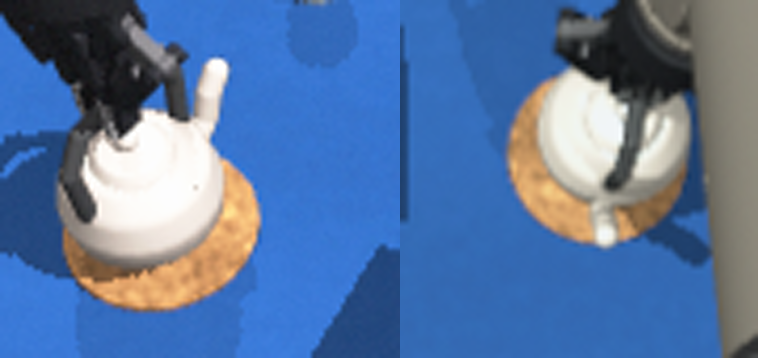

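```bash
python3 - <<'E'
from h import *
print(onz("top",(397.4,129.1),.0525))
print(onz("scene",(213.1,227.3),.0525), base((180+145/4.21-.3,180+266/4.21-.3),.0225,.045))
E
```

```text
[ 0.61559744 -0.25201537  0.0525    ]
[ 0.62801584 -0.24744101  0.0525    ] [ 0.62080181 -0.26819592]
```

```bash
python3 -m pendant '[[[-0.002,0.002,-0.003,0,0,0],[-0.001,0.003,-0.001,0,0,0],[0,0.002,0,0,0,0],[0,0.001,0,0,0,0],[0,0,0,0,0,0],[0,0,0,0,0,0],[0,0,0,0,0,0],[0,0,0,0,0,0]]]'; python3 h.py 0.615 -0.251 0.133 -9; python3 - <<'E'
from h import *
b=viewer.get_image("scene")[180:265,180:275,::-1]; a=viewer.get_image("top")[100:180,350:430,::-1]
cv2.imwrite("pics/g42.png",np.hstack([cv2.resize(b,(400,358),interpolation=2),cv2.resize(a,(358,358),interpolation=2)]))
E
```

```text
time: 53.93
tcp_pos: [0.6202, -0.2511, 0.1007]
tcp_rot: [0.459, -0.535, 0.539, -0.46]
ft_force: [0.1, -0.2, -3.6]
finger_gap: 0.12
t 53.93 p [ 0.6152 -0.2501  0.1332] yaw -8.9 gap 0.12 F [ 0.1 -0.2 -3.6] q [ 0.52  0.61 -0.33  1.65  0.24  0.92 -1.62]
turn [-0.005  0.002  0.002] rows 0.0 shift [ 0.0009  0.0002 -0.0001] rows 0.0
```

View pics/g42.png

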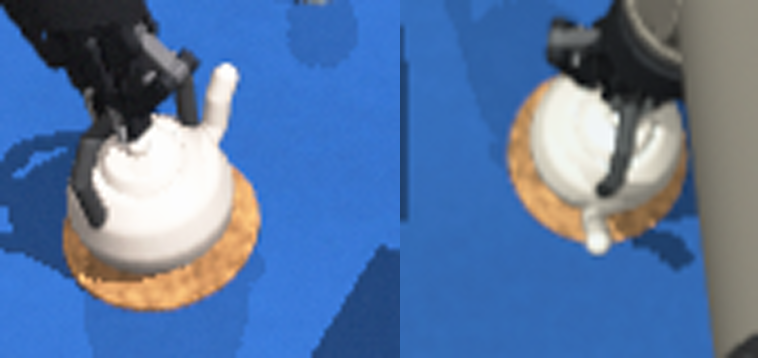

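```bash
python3 - <<'E'
from h import *
print(onz("top",(350+206.5/4.475-.4,100+134/4.475-.4),.045))
for z in(.005,.045): print((proj("scene",[.6157,-.2515,z])-[180,180])*4.21,(proj("top",[.6122,-.2498,z])-[350,100])*4.475+[400,0])
E
```

```text
[ 0.61624971 -0.24860086  0.045     ]
[158.11290476 225.8655001 ] [595.89956487 153.59677697]
[146.83474952 188.47573212] [606.68672514 138.34640709]
```

```bash
python3 -m pendant '[[[0,-0.003,-0.003,-0.004,0,0],[0,0,-0.001,0,0,0],[0,0,0,0,0,0],[0,0.003,0,0,0,0],[0,0.002,0,0,0,0],[0,0,0,0,0,0],[0,0,0,0,0,0],[0,0,0,0,0,0]]]'; python3 h.py 0.612 -0.251 0.133 -9
```

```text
time: 54.7
tcp_pos: [0.6173, -0.251, 0.1007]
tcp_rot: [0.459, -0.536, 0.539, -0.46]
ft_force: [0.3, 0.1, -5.2]
finger_gap: 0.113
t 54.7 p [ 0.6123 -0.25    0.1332] yaw -8.9 gap 0.113 F [ 0.3  0.1 -5.2] q [ 0.52  0.6  -0.33  1.66  0.24  0.91 -1.62]
turn [-0.004  0.001  0.003] rows 0.0 shift [ 0.001   0.0002 -0.0001] rows 0.0
```

```bash
python3 -m pendant '[[[0,0.003,0,0,0,0],[0,0.003,0,0,0,0],[0,0.001,0,0,0,0],[0,0,0,0,0,0],[0,0,0,0,0,0],[0,0,0,0,0,0],[0,0,0,0,0,0],[0,0,0,0,0,0]]]'; python3 h.py 0.612 -0.251 0.133 -9
```

```text
time: 55.37
tcp_pos: [0.6226, -0.252, 0.1008]
tcp_rot: [0.457, -0.532, 0.543, -0.462]
ft_force: [0.5, -0.6, -0.4]
finger_gap: 0.117
t 55.37 p [ 0.6176 -0.251   0.1333] yaw -8.9 gap 0.117 F [ 0.5 -0.6 -0.4] q [ 0.52  0.6  -0.33  1.66  0.24  0.9  -1.63]
turn [-0.015  0.001  0.005] rows 0.1 shift [ 0.0009  0.0003 -0.0055] rows 0.1
```

```bash
python3 -m pendant '[[[0,-0.003,-0.003,-0.01,0,0.003],[0,-0.001,-0.003,-0.005,0,0],[0,0,0,0,0,0],[0,0,0,0,0,0],[0,0.003,0,0,0,0],[0,0.001,0,0,0,0],[0,0,0,0,0,0],[0,0,0,0,0,0]]]'; python3 h.py 0.612 -0.251 0.133 -9; python3 - <<'E'
from h import *
b=viewer.get_image("scene")[180:265,180:275,::-1]; a=viewer.get_image("top")[100:180,350:430,::-1]
cv2.imwrite("pics/g43.png",np.hstack([cv2.resize(b,(400,358),interpolation=2),cv2.resize(a,(358,358),interpolation=2)]))
E
```

```text
time: 56.03
tcp_pos: [0.6149, -0.2508, 0.1009]
tcp_rot: [-0.461, 0.538, -0.537, 0.458]
ft_force: [0.3, 0.2, -4.5]
finger_gap: 0.117
t 56.03 p [ 0.6099 -0.2498  0.1334] yaw -9.0 gap 0.117 F [ 0.3  0.2 -4.5] q [ 0.52  0.6  -0.33  1.66  0.23  0.92 -1.62]
turn [0.004 0.001 0.002] rows 0.0 shift [0.0009 0.0004 0.0023] rows 0.1
```

View pics/g43.png

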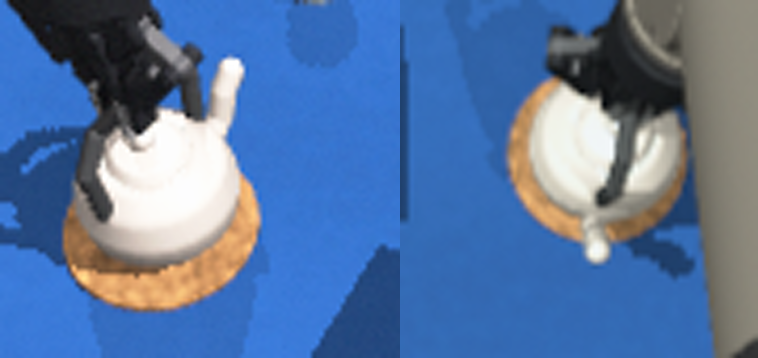

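```bash
python3 -m pendant '[[[0,0.003,0,0.003,0,0],[0,0.002,0,0,0,0],[0,0,0,0,0,0],[0,0,0,0,0,0],[0,0,0,0,0,0],[0,0,0,0,0,0],[0,0,0,0,0,0],[0,0,0,0,0,0]]]'; python3 h.py 0.612 -0.251 0.133 -9
```

```text
time: 56.8
tcp_pos: [0.618, -0.2513, 0.1005]
tcp_rot: [0.459, -0.535, 0.54, -0.46]
ft_force: [-0.2, -0.8, -2.5]
finger_gap: 0.115
t 56.8 p [ 0.613  -0.2503  0.133 ] yaw -9.0 gap 0.115 F [-0.2 -0.8 -2.5] q [ 0.52  0.6  -0.33  1.66  0.24  0.91 -1.62]
turn [-0.006  0.001  0.003] rows 0.1 shift [ 0.0009  0.     -0.0008] rows 0.0
```

Force partly unloaded, so the base is on the mat with a tilt of only 0.006 rad. I'll release and rise straight up.

```bash
python3 -m pendant '[[[0,0,0,0,0,0],[0,0,0,0,0,0],[0,0,0,0,0,0],[0,0,0,0,0,0],[0,-0.01,0,0,0,0],[0,-0.03,0,0,0,0],[0,-0.035,0,0,0,0],[0,-0.035,0,0,0,0]]]' 70; python3 -m pendant '[[[0,-0.03,0,0,0,0],[0.02,-0.03,-0.02,0,0,0],[0.03,0,-0.02,0,0,0],[0.03,0,-0.02,0,0,0],[0.03,0,-0.02,0,0,0],[0.03,0,-0.02,0,0,0],[0.01,0,0,0,0,0],[0,0,0,0,0,0]]]'; python3 - <<'E'
from h import *
for n in("scene","top"): cv2.imwrite(f"pics/{n}F.png",viewer.get_image(n)[:,:,::-1])
E
```

```text
time: 57.47
tcp_pos: [0.613, -0.2496, 0.208]
tcp_rot: [-0.461, 0.54, -0.535, 0.458]
ft_force: [-0.4, 0.0, 0.6]
finger_gap: 0.701
time: 58.13
tcp_pos: [0.495, -0.385, 0.2905]
tcp_rot: [0.459, -0.529, 0.542, -0.464]
ft_force: [-0.5, 0.0, -0.0]
finger_gap: 0.701
```

View pics/sceneF.png

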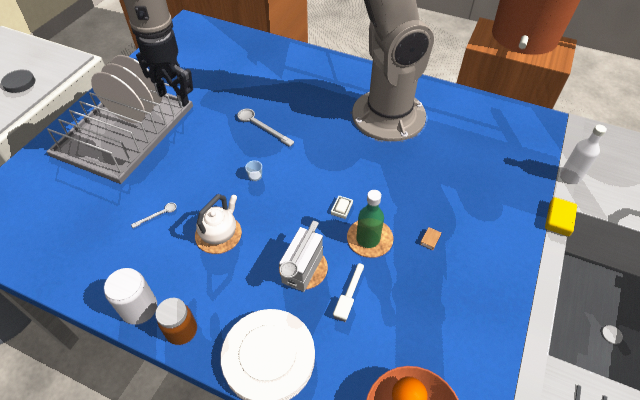

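View pics/topF.png

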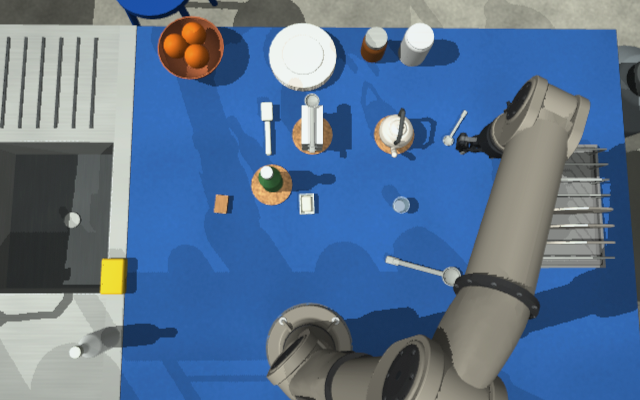

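```bash
python3 - <<'E'
from h import *
T=cv2.imread("pics/topF.png");S=cv2.imread("pics/sceneF.png")
f=lambda I,x,y,w,h:cv2.resize(I[y:y+h,x:x+w],(390,290),interpolation=2)
cv2.imwrite("pics/fin.png",np.vstack([np.hstack([f(T,245,90,80,60),f(T,350,105,80,60)]),np.hstack([f(T,245,155,80,60),f(S,190,185,80,60)])]))
p=lambda n,P:np.round(proj(n,P),1)
print("tin lid corners at mat centre",[p("top",[.6122+a*.055,-.0062+b*.03,.096]) for a in(1,-1) for b in(1,-1)])
print("bottle cap",p("top",[.4615,.1118,.18]),"teapot body",p("top",[.6122,-.2498,.045]))
# scene bottle
h=cv2.cvtColor(S,cv2.COLOR_BGR2HSV);m=cv2.inRange(h,(50,80,20),(85,255,200));c,_=cv2.findContours(m[180:270,330:420],0,2);k=max(c,key=cv2.contourArea)[:,0]+[330,180]
q=k[k[:,1].argmax()];bot=k[k[:,1]>=k[:,1].max()-1];print("bottle base scene",base((bot[:,0].mean(),bot[:,1].max()+.5),.005,.031),"mat .4648 .1111")
c=T[165:185,255:280];hh=cv2.cvtColor(c,cv2.COLOR_BGR2HSV);ys,xs=np.nonzero((hh[:,:,2]>170)&(hh[:,:,1]<60));print("cap px",xs.mean()+255,ys.mean()+165)
c=T[70:165,295:330];hh=cv2.cvtColor(c,cv2.COLOR_BGR2HSV);mm=((hh[:,:,2]>130)&(hh[:,:,1]<50)).astype(np.uint8);k=max(cv2.findContours(mm,0,2)[0],key=cv2.contourArea);print("tin",cv2.boundingRect(k))
c=T[100:165,370:420];hh=cv2.cvtColor(c,cv2.COLOR_BGR2HSV);mm=((hh[:,:,2]>150)&(hh[:,:,1]<50)).astype(np.uint8);mm=cv2.morphologyEx(mm,3,np.ones((9,9)));k=max(cv2.findContours(mm,0,2)[0],key=cv2.contourArea);print("pot",np.add(cv2.boundingRect(k),(370,100,0,0)))
E
```

```text
tin lid corners at mat centre [array([301. , 106.7]), array([322.6, 106.7]), array([300.9, 145.5]), array([322.7, 145.5])]
bottle cap [265.3 174.9] teapot body [396.2 130.9]
bottle base scene [0.46449717 0.11153003] mat .4648 .1111
cap px 265.92857142857144 171.67460317460316
tin (1, 24, 27, 59)
pot [370 114  43  44]
```

View pics/fin.png

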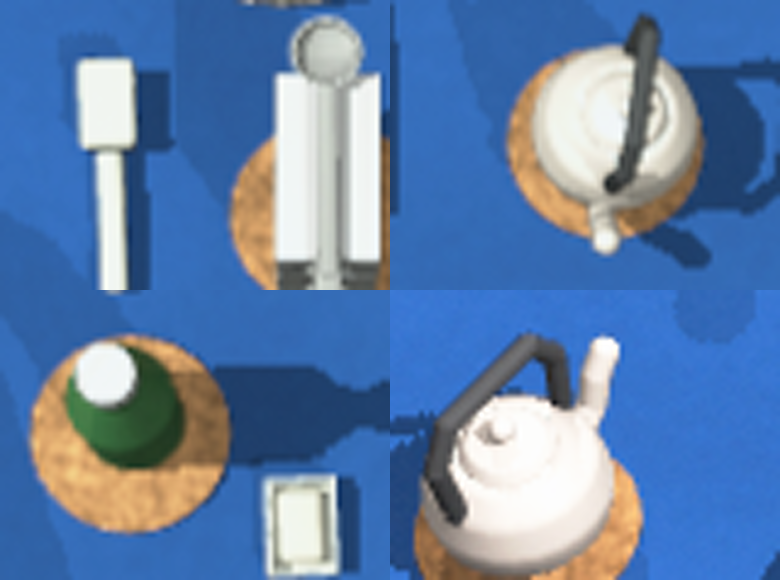

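```bash
python3 - <<'E'
from h import *
print(proj("top",[.4305,.1118,.005]),proj("top",[.4375,.1118,.005]), onz("top",(245+127/4.875-.4,155+178/4.833-.4),.005))
E
```

```text
[271.3859741  194.94127119] [271.41140361 192.55898115] [0.4408187  0.11405051 0.005     ]
```

```bash
python3 - <<'E'
from h import *
print(onz("scene",(374.3,193.4),.185),onz("top",(265.9,171.7),.183), tri((265.9,171.7),(374.3,193.4)))
E
```

```text
[0.46561974 0.10634681 0.185     ] [0.46935973 0.11002732 0.183     ] (array([0.46863731, 0.10827269, 0.18931295]), np.float64(0.0022886557092347917))
```

```bash
python3 -c "
from cell import ticket
print(ticket.close_job())"
```

```text
the job is handed in; nothing more can be done
None
```

The job is handed in, after about 58 s of robot time. The lower tier, upper tier and middle-sized spoon went onto the middle mat first, then the bottle on the left mat and the teapot on the right.

**What the last pictures showed**
- **Tin:** the upper tier is seated squarely, and the spoon lies along the middle of the lid. The tin is about 2 mm (one view) to 4 mm (the other) off its mat's centre.
- **Teapot:** upright, about 1–2 mm off centre.
- **Bottle:** upright, roughly 5 mm off centre. The two views disagreed, from 0 to 10 mm; I judged this close enough and did not regrasp it.
- **Bystanders:** the brush and the matchbox look unmoved. Nothing was dropped or knocked over, and the gripper was clear of everything.

**What did not go as planned**
- **First grasp:** it closed on nothing. The true tool point was about 32 mm higher than reported. I found this by touching bare counter at about 30 N, then corrected for it.
- **Setting down:** when an object touched its mat, the arm crept a few millimetres forward. I lifted and re-placed the bottle and the teapot once each to correct this.

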